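Find the loaded canister and lock it away in the hold pot

TASK

One of the look-alike closed canisters standing on the worktop is still loaded and so heavier than the rest; lift them to find out which. Pull the index ring on the hold pot, turn its lid counter-clockwise on to the next notch, where the port opens on the free well, let the pin drop home, and put the loaded canister and every loose microtube into that well; then turn the lid on to its last notch, where it is shut, with the pin home again. Stand the empty canisters upright in the steel tray, leave the canister already in the pot where it is, and do not push the timer or the teal tube rack about.

Things in the scene. Friction and masses are not known exactly. Their poses are not given: they have to be found in the camera images.
- hold_pot: round white drum pot with a flat steel lid, fixed, 171 mm in diameter (182 at its foot), 106 mm high, lid top at z = 0.117. Origin: centre of its underside. Wells are 52 mm from its axis: the free one along its own +x, the full one 72 deg clockwise of that; 72 deg counter-clockwise it is solid. Three dark studs under the rim on its -x side mark where the pointer on the lid stands at each notch
- pot_lid (a joint): turn of the lid about the drum's upright axis, rad, counter-clockwise from above positive. Notches: 0 (port over the full well; start), 1.257 (port over the free well), 2.513 (port over the solid part: shut); stops 0.03 beyond. Turns with 0.1 N m of friction and stays where left, but in a notch the pin of the index ring locks it to about 0.02 rad
- index_ring (a joint): how far the pull ring with its pin is pulled up, m: 0 = home in a notch, 0.011 and more = clear of the notches, 0.015 = stop. A spring pulls it down, 6 N at 0, 10.5 N at the stop. Let go between notches, the round-tipped pin rests on the drum (reading about 0.01) and drops into the next notch when the lid comes there; within 3 mm of a notch it draws itself in
- ring_grip (a point): middle of the knurled pull ring on the lid: dark, round, upright axis, 26 mm in diameter, 18 mm high, 68 mm from the lid's axis, straight across from the port, z = 0.148 when home; grip it from above at any yaw. The lid's top is 31 mm below this point; a 21 mm thick boss under the ring reaches to 15 mm below it
- lid_hub (a point): centre of the lid's top, on the axis of turning (z = 0.117); a low hub cap stands 7 mm above it
- port (a point): centre of the round port in the lid (52 mm in diameter), on the lid's top (z = 0.117); it turns with the lid
- free_well (a point): centre of the floor of the free well (54 mm wide, z = 0.0085, its rim and lid reach to z = 0.117); under the lid until the lid is turned
- full_well (a point): centre of the floor of the full well, like the free one
- canister_stored: canister like the others, already standing in the full well; it stays there. Origin: centre of the underside
- canister_a: closed round aluminium canister, body 36 mm in diameter and 38 mm high, with a round-topped knob 16 mm in diameter and 26 mm high on its lid (64 mm over all); all canisters look alike. An empty one weighs 0.12 to 0.16 kg, the loaded one 0.39 to 0.49 kg. Origin: centre of the underside, z up. May be absent (None)
- canister_b: closed round aluminium canister, body 36 mm in diameter and 38 mm high, with a round-topped knob 16 mm in diameter and 26 mm high on its lid (64 mm over all); all canisters look alike. An empty one weighs 0.12 to 0.16 kg, the loaded one 0.39 to 0.49 kg. Origin: centre of the underside, z up. May be absent (None)
- canister_c: closed round aluminium canister, body 36 mm in diameter and 38 mm high, with a round-topped knob 16 mm in diameter and 26 mm high on its lid (64 mm over all); all canisters look alike. An empty one weighs 0.12 to 0.16 kg, the loaded one 0.39 to 0.49 kg. Origin: centre of the underside, z up. May be absent (None)
- canister_d: closed round aluminium canister, body 36 mm in diameter and 38 mm high, with a round-topped knob 16 mm in diameter and 26 mm high on its lid (64 mm over all); all canisters look alike. An empty one weighs 0.12 to 0.16 kg, the loaded one 0.39 to 0.49 kg. Origin: centre of the underside, z up. May be absent (None)
- return_tray: shallow open steel tray, fixed, 200 x 100 mm outside (x, y), 22 mm high, walls and floor 3 mm thick, with a wire handle at each end along x. Origin: centre of its underside. Tube racks and a box up to 65 mm high stand between it and the pot; a tall pipette stand is to its left
- tube_a: small capped microtube, 14 mm thick and 42 mm long (0.012 kg), round but for a square cap plate that keeps it from rolling, lying on the worktop. Origin: on the worktop below its middle; its length runs along its own y axis. May be absent (None). A tall homogeniser stands to the right, from y = -0.39 on
- tube_b: small capped microtube, 14 mm thick and 42 mm long (0.012 kg), round but for a square cap plate that keeps it from rolling, lying on the worktop. Origin: on the worktop below its middle; its length runs along its own y axis. May be absent (None). A tall homogeniser stands to the right, from y = -0.39 on
- tube_c: small capped microtube, 14 mm thick and 42 mm long (0.012 kg), round but for a square cap plate that keeps it from rolling, lying on the worktop. Origin: on the worktop below its middle; its length runs along its own y axis. May be absent (None). A tall homogeniser stands to the right, from y = -0.39 on
- timer: white countdown timer, 19 x 64 x 62 mm, standing behind the tray; a bystander. Origin: centre of the underside. Behind the whole worktop runs a ledge, its front edge at x = 0.753, its top at z = 0.227
- rack_teal: teal microtube rack, 93 x 160 x 40 mm, near the robot; a bystander. Origin: centre of the underside
Things that resemble listed ones, but are neither listed nor needed, are in the scene too. What is shaped like the canister_c but black, brown or pink is not meant.

How it is judged (in metres and radians):
On the way, in this order (a step that is already met when the one before it is completed fails the run):
1. the lid is turned to the free well's notch, with the pin home (value of joint pot_lid between 1.2166 and 1.2966 rad and value of joint index_ring below 0.003 m), for 0.2 s.
2. the loaded canister and every loose microtube lie in the free well (horizontal distance between canister_c and free_well below 0.024 m and height (world z) of canister_c below 0.055 m and horizontal distance between each of tube_a, tube_b, tube_c and free_well below 0.03 m and height (world z) of each of tube_a, tube_b, tube_c below 0.1 m), for 0.2 s.
3. the lid is turned to its last notch, shut, with the pin home (value of joint pot_lid between 2.4733 and 2.5533 rad and value of joint index_ring below 0.003 m), for 0.2 s.
At the end, for the whole second after the job is handed in: The lid is within 0.04 rad of its shut notch (2.513) with the index ring down (under 3 mm); the loaded canister and every microtube are in the free well; every empty canister stands upright (within 0.15 rad), at rest, on the floor of the tray; the stored canister is still in the full well (all of step 2 and all of step 3 and linear speed of each of canister_c, canister_a, canister_b, canister_d below 0.02 m/s and x of canister_a in the frame of return_tray between -0.088 and 0.088 m and y of canister_a in the frame of return_tray between -0.038 and 0.038 m and height (world z) of each of canister_a, canister_b, canister_d below 0.015 m and angle between each of canister_a, canister_b, canister_d's own z axis and vertical below 0.15 rad and x of canister_b in the frame of return_tray between -0.088 and 0.088 m and y of canister_b in the frame of return_tray between -0.038 and 0.038 m and x of canister_d in the frame of return_tray between -0.088 and 0.088 m and y of canister_d in the frame of return_tray between -0.038 and 0.038 m and horizontal distance between canister_stored and full_well below 0.024 m and height (world z) of canister_stored below 0.06 m); the robot touches nothing.
It fails at once if the timer is pushed more than 3 cm (distance of timer from where it was at the start of the episode above 0.03 m).
It fails at once if the teal rack is pushed more than 3 cm (distance of rack_teal from where it was at the start of the episode above 0.03 m).
Of canister_a, canister_b, canister_d only 2 to 3 are there at a start; the rules pass over those that are not, and their reading is None.
Of tube_a, tube_b, tube_c only 1 to 3 are there at a start; the rules pass over those that are not, and their reading is None.
At some moment in a run one of canister_a, canister_b, canister_c, canister_d, tube_a, tube_b, tube_c may be knocked a few centimetres aside while the robot is not near it.
It also fails if it takes over 210 s, if anything falls off the work surface, if the arm or the gripper's body presses on something with over 40 N, if the wrist force passes 120 N, or if a joint passes its speed limit or range.

ROBOT

A 6-joint arm with a two-finger parallel gripper is mounted at the origin on a cart in front of the work surface, level with it; the furniture and walls round the work are solid. World frame = base frame: x ahead of the robot, y to its left, z up, the work surface at z = 0. Lengths are in m, angles in degrees, forces in N, time in s.
With the tool pointing down it reaches from about 0.35 to 0.95 m from the base axis. Payload 17.4 kg.
Tool frame: the origin (TCP) lies on the centre line of the jaws, within the pads' length; the fingertips stand 14 mm ahead of it and the grasp point (between the pads) lies 5 mm behind it (robot.tip_extent is the distance from the TCP to the fingertips, in m); z points along the fingers, y is the line along which they close (so a half turn about z gives the same grasp; the last joint's range is limited). The gripper opens to 93 mm and grips with 3 to 60 N. Pads are 15 mm wide; open, the fingers measure 128 mm over their backs; the gripper's body (75 mm by 188 mm) begins 65 mm behind the grasp point.
Start: joints at [-71.322, 6.646, 82.598, -0, 90.757, -2.166], TCP at [0.24, -0.631, 0.233] pointing down, gripper open.
Joint ranges: [-162.19, 162.19], [-47.58, 125.68], [4.15, 143.07], [-65.23, 245.23], [0.69, 171.88], [-170.13, 170.13]. Speed limits (degrees/s): [108.29, 108.29, 127.2, 180, 180, 180].

INTERFACE

Orientations are given as a 3x3 rotation matrix whose columns are the frame's x, y, z axes.
In Python, from plant import telemetry, cams, robot gives the robot as it stands.
- The arm moves only by the tool arm_command, never from a script. Its argument "motion" is a list of rows, each an object with "slide": the shift along the tool's x, y, z in m, a list of three; "dr": the turn, a rotation vector about the tool's x, y, z in degrees, a list of three; "jaw": the opening, from 0 (shut) to 1 (fully open). A call has 1 to 10 rows; each row is the pose to reach, as a shift and turn from the pose commanded when the call began, along the tool's axes at that moment; what a row does not reach only later rows make up. A row lasts 1/10 s, in which the tool goes at most 50 mm and 8.59 degrees, less where a joint would pass 70% of its speed; a pose out of reach is approached as far as the arm can. A call with a gripper value outside its range is refused whole. The fingers move at their own pace and stop on an object; "grip_force" is the grip in N (left out, the last holds). Time passes only in rows, so rows that repeat a pose let the fingers close. It gives the time, the measured TCP pose, the force, the opening and the grip force at its end, in the units of the state.
- telemetry.read_state(): the state, without advancing time (a new reading comes with each control period).
- cams.camera(name): name is "scene" or "top" or "wrist"; returns a dict with "image" (400x640x3 uint8, red, green, blue), "fx", "fy", "cx", "cy" (pixels), "origin" and "attitude" of the camera in the world; the wrist camera has in their place "tool_from_camera" (4x4, takes a point from camera to tool coordinates, whose origin is the TCP and whose axes are the flange's). Camera axes: x right, y down, z forward; pixel columns grow to the right and rows downward; lengths in m; the calibration is good to about 2 mm. A picture is of the moment at which its call begins: read the wrist's pose just before it. There is no depth.
- robot.sign_off(): hands the job in; it is judged then, once.
The state is a dict: "time": time; "joint_positions": joint angles; "qd": joint speeds; "joint_torque": joint torques, N m; "tcp_pos": TCP position; "ee_rot": TCP orientation; "force": force on the tool from outside, world axes, zero at the start; "ft_torque": the same for the moment, N m; "opening": opening from 0.0 (shut) to 1.0 (fully open); "finger_force": force on a finger pad.
Only numpy, scipy, OpenCV 4.12 (cv2) and the standard library are available. Lean on these libraries where they do the work, as an engineer would, in place of code of your own. Each camera call takes 0.05 s, during which the arm holds its last target. There are 200 camera calls.

## Working session

There is one attempt and no reset: what is moved stays moved. The work goes in short steps, Python scripts to look and compute and a tool call to move; the robot and the scene stay as the last step left them, time stands still between calls to the robot, and variables do not carry over. Pictures are saved under pics/ and viewed, at most 14 in all, crops included, and the job is handed in when it is done.

Besides the shell and the picture viewer there is one more tool, called in YAML: its name, and indented under it one key for each argument. arm_command: Moves the arm, as the interface text tells. Its arguments: {"type":"object","properties":{"motion":{"type":"array"},"grip_force":{"type":"number"}},"required":["motion"]}

```bash
mkdir -p pics; ls; python3 - <<'E'
from plant import telemetry,cams,robot
import cv2,json
s=telemetry.read_state()
print({k:s[k] for k in('time','tcp_pos','ee_rot','force','opening')})
for n in('scene','top'):
    c=cams.camera(n); cv2.imwrite(f'pics/{n}0.png',c['image'][:,:,::-1])
    print(n,c['fx'],c['fy'],c['cx'],c['cy'],c['origin'],c['attitude'])
E
```

```text
pics
{'time': 0.0, 'tcp_pos': array([ 0.24009076, -0.63065328,  0.23191427]), 'ee_rot': array([[ 9.34566179e-01,  3.55789112e-01, -4.06678165e-04],
       [ 3.55789345e-01, -9.34565580e-01,  1.05758937e-03],
       [-3.78863283e-06, -1.13307901e-03, -9.99999358e-01]]), 'force': array([ 0.54345565,  0.60069543, -0.50762794]), 'opening': 0.9984338655969307}
scene 376.7507751922196 376.7507751922196 320.7126182717013 197.22764314517434 [ 0.6704212  -0.5708147   0.83540818] [[ 9.79629036e-01  1.55547337e-01 -1.27011721e-01]
 [ 2.00815704e-01 -7.58590496e-01  6.19849589e-01]
 [ 6.60679112e-05 -6.32728603e-01 -7.74373624e-01]]
top 363.950626335683 363.950626335683 319.9217219089697 192.52625971261133 [ 0.41844695 -0.02598336  1.09386929] [[-0.01093835 -0.99285245  0.11884598]
 [-0.99945157  0.01457058  0.02973662]
 [-0.03125573 -0.11845553 -0.99246731]]
```

View pics/scene0.png

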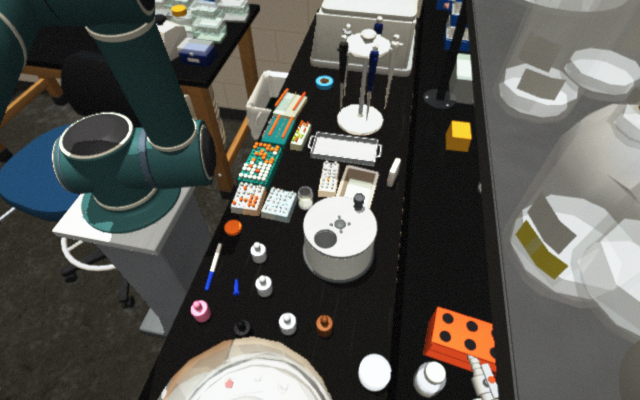

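View pics/top0.png

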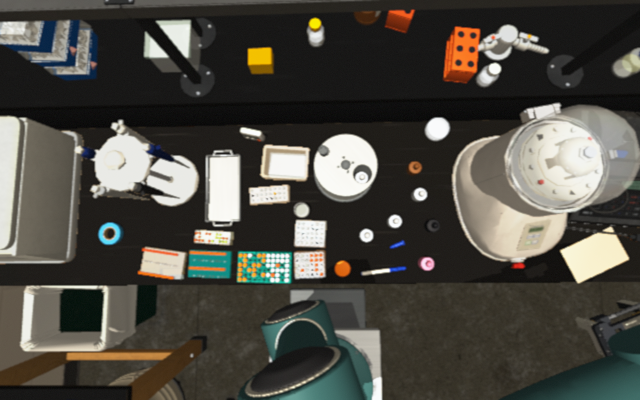

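```bash
python3 - <<'E'
import cv2,numpy as np
a=cv2.imread('pics/top0.png')[130:285,285:455];b=cv2.imread('pics/scene0.png')[170:350,185:385]
f=lambda i:cv2.resize(i,(400,int(400*i.shape[0]/i.shape[1])),interpolation=cv2.INTER_CUBIC)
a,b=f(a),f(b);h=min(len(a),len(b));cv2.imwrite('pics/crop1.png',np.hstack([a[:h],b[:h]]))
E
cat > h.py <<'E'
import numpy as np,cv2
from plant import telemetry,cams,robot
def ray(c,u,v,z):
    d=np.array(c['attitude'])@np.array([(u-c['cx'])/c['fx'],(v-c['cy'])/c['fy'],1]);o=np.array(c['origin'])
    return o+d*(z-o[2])/d[2]
def wristcam():
    s=telemetry.read_state();c=cams.camera('wrist');T=np.array(c['tool_from_camera']);R=np.array(s['ee_rot'])
    c['origin']=np.array(s['tcp_pos'])+R@T[:3,3];c['attitude']=R@T[:3,:3];return c
def proj(c,p):
    q=np.array(c['attitude']).T@(np.array(p)-c['origin']);return c['fx']*q[0]/q[2]+c['cx'],c['fy']*q[1]/q[2]+c['cy']
def to(p,yaw=None,s=None):
    "slide (tool axes) to world p and turn about tool z to bring the jaw line (tool y) to yaw deg (mod 180)"
    s=s or telemetry.read_state();R=np.array(s['ee_rot']);sl=R.T@(np.array(p)-s['tcp_pos'])
    cur=np.degrees(np.arctan2(R[1,1],R[0,1]))
    dz=None if yaw is None else -(((yaw-cur)+90)%180-90)
    return np.round(sl,4).tolist(),dz,round(cur,1)
E
python3 - <<'E'
from h import *
for n,pts in dict(top=[(420,194),(395,221),(366,236)],scene=[(288,318),(264,281),(258,247)]).items():
    c=cams.camera(n)
    for p in pts: print(n,p,ray(c,*p,0.055).round(3))
c=cams.camera('top')
for nm,p,z in[('ring',(362,176),.15),('hub',(346,166),.12),('port',(323,151),.117),('tube',(398,244),.007)]:print(nm,ray(c,*p,z).round(3))
c=cams.camera('scene')
for nm,p,z in[('ring',(359,199),.157),('hub',(340,224),.12),('port',(325,239),.117),('tube',(236,288),.007)]:print(nm,ray(c,*p,z).round(3))
E
```

```text
top (420, 194) [ 0.534 -0.28   0.055]
top (395, 221) [ 0.459 -0.207  0.055]
top (366, 236) [ 0.417 -0.124  0.055]
scene (288, 318) [ 0.541 -0.284  0.055]
scene (264, 281) [ 0.466 -0.212  0.055]
scene (258, 247) [ 0.425 -0.129  0.055]
ring [ 0.573 -0.108  0.15 ]
hub [ 0.607 -0.068  0.12 ]
port [ 0.65  -0.006  0.117]
tube [ 0.393 -0.221  0.007]
ring [ 0.647 -0.015  0.157]
hub [ 0.613 -0.068  0.12 ]
port [ 0.587 -0.113  0.117]
tube [ 0.394 -0.221  0.007]
```

View pics/crop1.png

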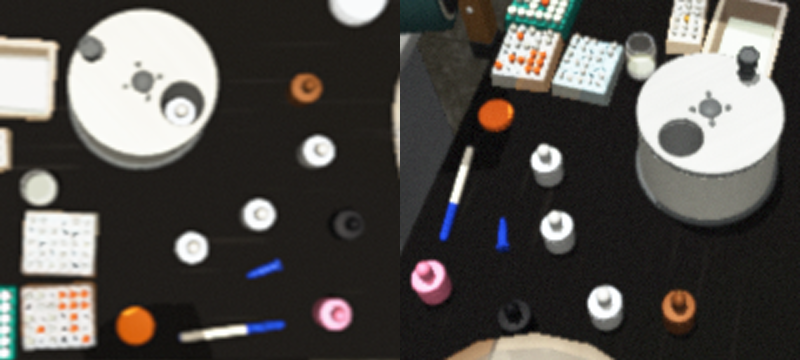

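Candidates: white canisters at top-view (420,194), (395,221) and (366,236). Decoys: brown (415,168), black (433,226) and pink (427,264) canisters, and a glass jar at (302,210). The loose microtube is the blue one at (398,244), and the blue/white pen at (384,270) is a decoy. On the pot, the ring is at (323,150) and the port at (363,174). The close crop confirms these choices, so I'm moving now.

arm_command:
  motion:
    - {"slide": [0.06,-0.12,-0.1],"dr": [0,0,0],"jaw": 1}
    - {"slide": [0.06,-0.12,-0.1],"dr": [0,0,0],"jaw": 1}
    - {"slide": [0.06,-0.12,-0.1],"dr": [0,0,0],"jaw": 1}
    - {"slide": [0.18,-0.34,-0.1],"dr": [0,0,0],"jaw": 1}
    - {"slide": [0.18,-0.34,-0.1],"dr": [0,0,0],"jaw": 1}
    - {"slide": [0.18,-0.34,-0.1],"dr": [0,0,0],"jaw": 1}
    - {"slide": [0.18,-0.34,-0.1],"dr": [0,0,0],"jaw": 1}
    - {"slide": [0.18,-0.34,-0.1],"dr": [0,0,0],"jaw": 1}
    - {"slide": [0.18,-0.34,-0.1],"dr": [0,0,0],"jaw": 1}
    - {"slide": [0.18,-0.34,-0.1],"dr": [0,0,0],"jaw": 1}

```text
time: 1.3
tcp_pos: [0.2876, -0.2474, 0.3335]
ee_rot: [[0.934, 0.358, 0.002], [0.358, -0.934, -0.001], [0.001, 0.002, -1.0]]
force: [0.6, -0.7, -1.3]
opening: 1.002
finger_force: 0.0
```

```bash
python3 - <<'E'
from h import *
c=wristcam();cv2.imwrite('pics/w1.png',c['image'][:,:,::-1]);np.save('w1.npy',{k:c[k] for k in c if k!='image'},allow_pickle=True)
s=telemetry.read_state();print(s['time'],s['tcp_pos'],s['joint_positions'],c['tool_from_camera'])
t=cams.camera('top');sc=cams.camera('scene')
for nm,cc in(('top',t),('scene',sc)):
    hsv=cv2.cvtColor(cc['image'],cv2.COLOR_RGB2HSV);m=cv2.inRange(hsv,(100,120,60),(130,255,255))
    n,l,st,ce=cv2.connectedComponentsWithStats(m)
    for i in range(1,n):
        if st[i,4]>8 : print(nm,'blue',ce[i].round(1),st[i,4],ray(cc,*ce[i],.007)[:2].round(3))
# tray & lid in top
g=cv2.cvtColor(t['image'],cv2.COLOR_RGB2GRAY);m=(g>150).astype(np.uint8)
n,l,st,ce=cv2.connectedComponentsWithStats(m)
for i in range(1,n):
    if st[i,4]>60 and 190<ce[i][0]<440 and 120<ce[i][1]<260:
        x,y,w,h=st[i,:4];rc=cv2.minAreaRect(np.argwhere(l==i)[:,::-1].astype(np.float32))
        print(ce[i].round(1),st[i],np.round(rc[0],1),np.round(rc[1],1),rc[2])
E
```

```text
1.35 [ 0.2875394  -0.24861494  0.33304653] [-4.46886086e+01 -3.14723155e+01  1.05565151e+02 -7.65811690e-03
  1.05825980e+02  2.43610628e+01] [[ 4.64144234e-04 -9.68119103e-01 -2.50489893e-01  6.94593127e-02]
 [ 9.99999717e-01  3.00971651e-04  6.89719238e-04 -5.48109887e-04]
 [-5.92340013e-04 -2.50490143e-01  9.68118969e-01 -1.50531342e-01]
 [ 0.00000000e+00  0.00000000e+00  0.00000000e+00  1.00000000e+00]]
top blue [40.  39.6] 524 [1.063 0.912]
top blue [73.5 32.5] 203 [1.084 0.802]
top blue [93.3 46.7] 154 [1.033 0.733]
top blue [61.3 61.8] 190 [0.985 0.835]
top blue [79.  75.7] 192 [0.936 0.773]
top blue [153.8 148.3] 53 [0.694 0.52 ]
top blue [ 85.5 151.8] 40 [0.687 0.735]
top blue [397.4 244.3] 84 [ 0.392 -0.22 ]
top blue [397.6 268.5] 65 [ 0.322 -0.218]
scene blue [443.2   4.5] 113 [0.876 1.401]
scene blue [4.595e+02 4.000e-01] 11 [0.956 1.465]
scene blue [453.4  19.6] 67 [0.922 1.253]
scene blue [378.3  24.4] 15 [0.587 1.138]
scene blue [447.   43.5] 55 [0.892 1.028]
scene blue [464.3  45.8] 88 [0.963 1.024]
scene blue [204.3  53.6] 26 [-0.089  0.745]
scene blue [374.   52.6] 
[... 378 characters left out ...]

[344.9 165. ] [ 314  134   63   63 2810] [345. 165.] [62. 62.] 90.0
[285.4 162.4] [ 261  145   48   35 1443] [284.6 162.4] [46.7 33. ] 3.814074993133545
[223.9 188.2] [ 208  150   32   76 2082] [223.5 187.5] [75. 31.] 90.0
[268.8 194.5] [249 185  40  20 661] [269.  194.6] [16.9 39.4] 85.2363510131836
[419.9 193.9] [414 188  13  13 136] [420. 194.] [12. 12.] 90.0
[301.7 210.1] [295 204  14  13 146] [301.5 210. ] [12. 13.] 90.0
[394.8 220.9] [389 215  13  13 137] [395. 221.] [12. 12.] 90.0
[309.7 233. ] [295 220  31  27 792] [310. 233.] [26. 30.] 90.0
[366.1 235. ] [360 229  13  13 139] [366. 235.] [12. 12.] 90.0
[212.6 236.9] [195 230  36  15 461] [212.5 237. ] [35.2 13.2] 3.3664612770080566
```

```bash
python3 - <<'E'
from h import *
t=cams.camera('top');print('hub',ray(t,345,165,.117),'ring',ray(t,323.3,150.4,.157),'port',ray(t,362.8,173.8,.117),'tray',ray(t,223.5,187.5,.022),ray(t,208,150,.022),ray(t,240,226,.022),'timer',ray(t,250,131.5,.06))
print(to((.615,-.02,.26)))
E
```

```text
hub [ 0.60990717 -0.06585776  0.117     ] ring [ 0.64204504 -0.00801913  0.157     ] port [ 0.58484327 -0.11356314  0.117     ] tray [0.56621595 0.29509267 0.022     ] [0.68195339 0.34500001 0.022     ] [0.45064296 0.2435185  0.022     ] timer [0.72587622 0.20858577 0.06      ]
([0.388, -0.0985, 0.0722], None, np.float64(-69.2))
```

arm_command:
  motion:
    - {"slide": [0.2,-0.05,0.03],"dr": [0,0,0],"jaw": 1}
    - {"slide": [0.2,-0.05,0.03],"dr": [0,0,0],"jaw": 1}
    - {"slide": [0.2,-0.05,0.03],"dr": [0,0,0],"jaw": 1}
    - {"slide": [0.2,-0.05,0.03],"dr": [0,0,0],"jaw": 1}
    - {"slide": [0.388,-0.098,0.06],"dr": [0,0,0],"jaw": 0.7}
    - {"slide": [0.388,-0.098,0.06],"dr": [0,0,0],"jaw": 0.7}
    - {"slide": [0.388,-0.098,0.06],"dr": [0,0,0],"jaw": 0.7}
    - {"slide": [0.388,-0.098,0.06],"dr": [0,0,0],"jaw": 0.7}
    - {"slide": [0.388,-0.098,0.06],"dr": [0,0,0],"jaw": 0.7}
    - {"slide": [0.388,-0.098,0.06],"dr": [0,0,0],"jaw": 0.7}

```text
time: 2.5
tcp_pos: [0.616, -0.0198, 0.2707]
ee_rot: [[0.934, 0.356, -0.003], [0.356, -0.934, 0.0], [-0.003, -0.001, -1.0]]
force: [0.5, -0.1, 0.3]
opening: 0.7
finger_force: 0.0
```

```bash
python3 - <<'E'
from h import *
c=wristcam();cv2.imwrite('pics/w2.png',c['image'][:,:,::-1]);np.save('w2.npy',{k:c[k] for k in c if k!='image'},allow_pickle=True)
s=telemetry.read_state();print(s['time'],s['tcp_pos'],s['joint_positions'])
print('hub,ring',proj(c,(.61,-.066,.12)),proj(c,(.642,-.008,.157)),proj(c,(.585,-.1135,.117)))
E
```

```text
2.55 [ 0.61527937 -0.02040807  0.27170516] [-4.26715184e+00 -1.10957406e+00  8.70380421e+01 -1.40239952e-02
  9.41748281e+01  6.49243325e+01]
hub,ring (np.float64(362.3009717093929), np.float64(214.13345336707647)) (np.float64(312.97440221629995), np.float64(163.1738911259338)) (np.float64(399.4282270724039), np.float64(255.60656699380536))
```

View pics/w2.png

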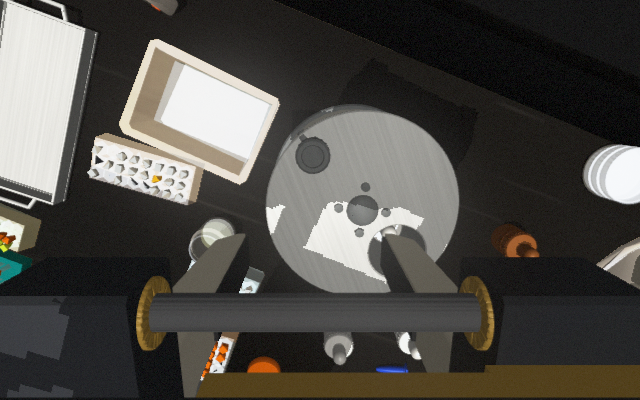

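```bash
python3 - <<'E'
from h import *
c=np.load('w2.npy',allow_pickle=True).item()
im=cv2.imread('pics/w2.png');m=cv2.inRange(cv2.cvtColor(im,cv2.COLOR_BGR2GRAY),0,95)[:,:]
s=m[130:180,290:340]
n,l,st,ce=cv2.connectedComponentsWithStats(m[125:185,285:345]);print(st[1:],ce[1:]+[285,125])
r=ray(c,313,154.5,.157);h=ray(c,362,210.5,.124);print(c['fx'],r,h,r-h,np.degrees(np.arctan2(*(r-h)[1::-1])),np.hypot(*(r-h)[:2]))
print(to((*r[:2],.148)))
g=cv2.cvtColor(im,cv2.COLOR_BGR2GRAY);cs=cv2.HoughCircles(g[130:180,290:340],cv2.HOUGH_GRADIENT,1,20,param1=80,param2=10,minRadius=13,maxRadius=22);print(cs)
E
```

```text
[[   0    0   22   16  220]
 [  24    1    1    1    1]
 [  21    3    2    1    2]
 [  11   10   34   39 1022]] [[293.30909091 130.36363636]
 [309.         126.        ]
 [306.5        128.        ]
 [312.13796477 154.6555773 ]]
360.3752247645504 [ 0.64799333 -0.00574189  0.157     ] [ 0.61385999 -0.06354567  0.124     ] [0.03413334 0.05780378 0.033     ] 59.43799690597835 0.06712944028844395
([0.036, -0.002, 0.1236], None, np.float64(-69.2))
[[[22.5 24.5 18.3]]]
```

The wrist view shows the hub at (362,210), the ring at (313,155) and the port at (398,250). I'll descend on the ring and grip it.

arm_command:
  motion:
    - {"slide": [0.035,-0.0015,0.05],"dr": [0,0,0],"jaw": 0.6}
    - {"slide": [0.035,-0.0015,0.09],"dr": [0,0,0],"jaw": 0.6}
    - {"slide": [0.035,-0.0015,0.1225],"dr": [0,0,0],"jaw": 0.6}
    - {"slide": [0.035,-0.0015,0.1225],"dr": [0,0,0],"jaw": 0.6}
    - {"slide": [0.035,-0.0015,0.1225],"dr": [0,0,0],"jaw": 0.2}
    - {"slide": [0.035,-0.0015,0.1225],"dr": [0,0,0],"jaw": 0.2}
    - {"slide": [0.035,-0.0015,0.1225],"dr": [0,0,0],"jaw": 0.2}
    - {"slide": [0.035,-0.0015,0.1225],"dr": [0,0,0],"jaw": 0.1}
    - {"slide": [0.035,-0.0015,0.1225],"dr": [0,0,0],"jaw": 0.1}
    - {"slide": [0.035,-0.0015,0.1225],"dr": [0,0,0],"jaw": 0.1}
  grip_force: 50

```text
time: 3.55
tcp_pos: [0.6477, -0.0057, 0.1515]
ee_rot: [[0.935, 0.356, 0.002], [0.356, -0.935, -0.0], [0.001, 0.001, -1.0]]
force: [-1.5, -1.7, 6.4]
opening: 0.27
finger_force: 50.0
```

arm_command:
  motion:
    - {"slide": [0,0,-0.007],"dr": [0,0,0],"jaw": 0.1}
    - {"slide": [0,0,-0.0145],"dr": [0,0,0],"jaw": 0.1}
    - {"slide": [0,0,-0.0145],"dr": [0,0,0],"jaw": 0.1}
    - {"slide": [0,0,-0.0145],"dr": [0,0,0],"jaw": 0.1}
  grip_force: 60

```text
time: 3.95
tcp_pos: [0.6472, -0.0056, 0.1642]
ee_rot: [[0.935, 0.356, -0.0], [0.356, -0.935, -0.0], [-0.0, -0.0, -1.0]]
force: [3.8, -1.9, -9.6]
opening: 0.273
finger_force: 60.0
```

```bash
python3 - <<'E'
from h import *
s=telemetry.read_state();print(s['tcp_pos'],s['force'],s['opening'])
R=np.array(s['ee_rot'])
for f0 in (60,):
  for k in range(1,11):
    a=np.radians(f0);b=np.radians(f0+7.2*k)
    d=.068*np.array([np.cos(b)-np.cos(a),np.sin(b)-np.sin(a),0]);print((R.T@d)[:2].round(4).tolist(),-7.2*k)
E
```

```text
[ 0.64723218 -0.00558589  0.16424917] [ 3.80517089 -1.87703419 -9.569712  ] 0.27290369364571837
[-0.0058, -0.0063] -7.2
[-0.0123, -0.0118] -14.4
[-0.0195, -0.0164] -21.6
[-0.0272, -0.0201] -28.8
[-0.0353, -0.0228] -36.0
[-0.0437, -0.0245] -43.2
[-0.0522, -0.0251] -50.4
[-0.0607, -0.0246] -57.6
[-0.0691, -0.0231] -64.8
[-0.0773, -0.0205] -72.0
```

Force is -9.6 N, so the pin is pulled about 12 mm. Turning now.

arm_command:
  motion:
    - {"slide": [-0.0058,-0.0063,0],"dr": [0,0,-7.2],"jaw": 0.1}
    - {"slide": [-0.0123,-0.0118,0],"dr": [0,0,-14.4],"jaw": 0.1}
    - {"slide": [-0.0195,-0.0164,0],"dr": [0,0,-21.6],"jaw": 0.1}
    - {"slide": [-0.0272,-0.0201,0],"dr": [0,0,-28.8],"jaw": 0.1}
    - {"slide": [-0.0353,-0.0228,0],"dr": [0,0,-36],"jaw": 0.1}
    - {"slide": [-0.0437,-0.0245,0],"dr": [0,0,-43.2],"jaw": 0.1}
    - {"slide": [-0.0522,-0.0251,0],"dr": [0,0,-50.4],"jaw": 0.1}
    - {"slide": [-0.0607,-0.0246,0],"dr": [0,0,-57.6],"jaw": 0.1}
    - {"slide": [-0.0691,-0.0231,0],"dr": [0,0,-64.8],"jaw": 0.1}
    - {"slide": [-0.0773,-0.0205,0],"dr": [0,0,-72],"jaw": 0.1}

```text
time: 4.95
tcp_pos: [0.5668, -0.0135, 0.1639]
ee_rot: [[-0.055, 0.998, -0.002], [0.998, 0.055, 0.001], [0.001, -0.002, -1.0]]
force: [-0.2, 2.0, -9.8]
opening: 0.263
finger_force: 60.0
```

arm_command:
  motion:
    - {"slide": [0,0,0],"dr": [0,0,0],"jaw": 0.1}
    - {"slide": [0,0,0],"dr": [0,0,0],"jaw": 0.1}
    - {"slide": [0,0,0.007],"dr": [0,0,0],"jaw": 0.1}
    - {"slide": [0,0,0.013],"dr": [0,0,0],"jaw": 0.1}
    - {"slide": [0,0,0.013],"dr": [0,0,0],"jaw": 0.1}
    - {"slide": [0,0,0.013],"dr": [0,0,0],"jaw": 0.1}

```text
time: 5.55
tcp_pos: [0.5675, -0.0131, 0.1516]
ee_rot: [[-0.046, 0.999, -0.001], [0.999, 0.046, 0.001], [0.001, -0.001, -1.0]]
force: [-7.0, 4.8, -4.0]
opening: 0.267
finger_force: 60.0
```

```bash
python3 - <<'E'
from h import *
s=telemetry.read_state();print(s['tcp_pos'],s['force'],s['ft_torque'],s['opening'],np.degrees(np.arctan2(s['tcp_pos'][1]+.0647,s['tcp_pos'][0]-.6132)),s['joint_positions'])
c=cams.camera('top');im=c['image'][:,:,::-1][120:210,300:400];c2=cams.camera('scene');i2=c2['image'][:,:,::-1][180:290,290:390]
cv2.imwrite('pics/c3.png',np.hstack([cv2.resize(im,(400,400)),cv2.resize(i2,(400,400))]))
E
```

```text
[ 0.5675013  -0.01309354  0.15161125] [-7.04513951  4.79585429 -4.01401343] [ 0.77360293  0.83756566 -0.14080033] 0.2668370419624564 131.5256224088339 [-3.93080801e+00 -4.79599165e+00  1.01732999e+02  6.81362710e-02
  8.31482897e+01 -6.56010244e+00]
```

arm_command:
  motion:
    - {"slide": [0,0,0],"dr": [0,0,0],"jaw": 0.5}
    - {"slide": [0,0,0],"dr": [0,0,0],"jaw": 0.5}
    - {"slide": [0,0,0],"dr": [0,0,0],"jaw": 0.5}
    - {"slide": [0,0,-0.05],"dr": [0,0,0],"jaw": 0.5}
    - {"slide": [0,0,-0.1],"dr": [0,0,0],"jaw": 0.5}
    - {"slide": [0.05,0,-0.12],"dr": [0,0,0],"jaw": 0.5}
    - {"slide": [0.1,0,-0.12],"dr": [0,0,0],"jaw": 0.5}
    - {"slide": [0.1,0,-0.12],"dr": [0,0,0],"jaw": 0.5}

```text
time: 6.45
tcp_pos: [0.5628, 0.0899, 0.2731]
ee_rot: [[-0.052, 0.999, 0.002], [0.999, 0.052, 0.001], [0.001, 0.002, -1.0]]
force: [1.1, -0.3, -0.0]
opening: 0.5
finger_force: 0.0
```

```bash
python3 - <<'E'
from h import *
w=wristcam()['image'][:,:,::-1][0:300]
c=cams.camera('top');im=c['image'][:,:,::-1][120:210,300:400];c2=cams.camera('scene');i2=c2['image'][:,:,::-1][180:290,290:390]
a=np.hstack([cv2.resize(im,(300,300)),cv2.resize(i2,(300,300))])
cv2.imwrite('pics/c3.png',np.vstack([a,cv2.resize(w,(600,281))]))
E
```

```text
(no output)
```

View pics/c3.png

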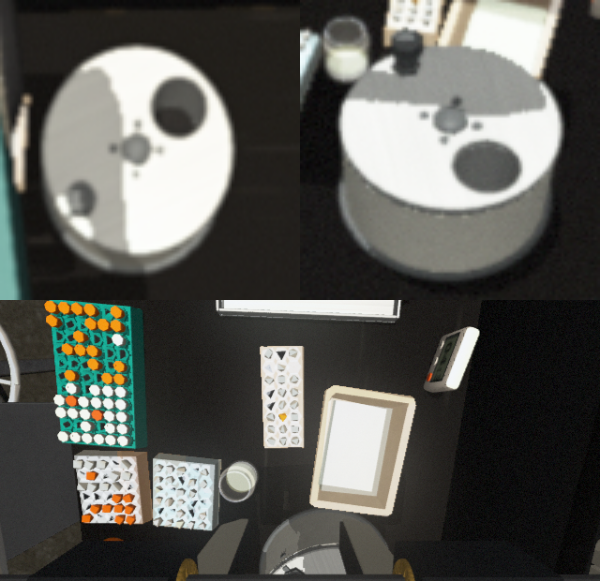

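```bash
python3 - <<'E'
from h import *
for n,z in(('top',1),('scene',1)):
    c=cams.camera(n);g=cv2.cvtColor(c['image'],cv2.COLOR_RGB2GRAY)
    x0,y0,x1,y1=(352,142,372,164) if n=='top' else (336,222,368,250)
    if n=='top':hub=ray(c,345,165,.117)
    m=(g[y0:y1,x0:x1]<110).astype(np.uint8);k,l,st,ce=cv2.connectedComponentsWithStats(m);i=1+np.argmax(st[1:,4])
    p=ray(c,ce[i][0]+x0,ce[i][1]+y0,.117);print(n,st[i],ce[i]+[x0,y0],p,)
    q=ray(c,*((326.7,179.4) if n=='top' else (325.5,196)),.157);print('ring',q,'ang port from ring',np.degrees(np.arctan2(*(p-q)[1::-1])),np.hypot(*(p-q)[:2]))
# canisters now
c=cams.camera('top');g=cv2.cvtColor(c['image'],cv2.COLOR_RGB2GRAY);k,l,st,ce=cv2.connectedComponentsWithStats((g>150).astype(np.uint8))
for i in range(k):
    if 100<st[i,4]<180 and 350<ce[i][0]<440 and ce[i][1]>140: print(ce[i].round(1),ray(c,*ce[i],.045).round(4))
E
```

```text
top [  0   2  16  17 226] [359.30530973 151.81858407] [ 0.6458253  -0.10556158  0.117     ]
ring [ 0.56478928 -0.01594252  0.157     ] ang port from ring -47.87924666311895 0.12082389820727772
scene [  5  10  22  18 296] [351.94256757 240.80405405] [ 0.64684336 -0.10567551  0.117     ]
ring [ 0.56934185 -0.02191783  0.157     ] ang port from ring -47.22171460835217 0.11411324908267949
[419.9 193.9] [ 0.5357 -0.2824  0.045 ]
[394.7 220.9] [ 0.4592 -0.2075  0.045 ]
[366.1 235. ] [ 0.42   -0.1249  0.045 ]
[427.  263.5] [ 0.3386 -0.2937  0.045 ]
[375.2 271.6] [ 0.3174 -0.148   0.045 ]
```

Port is at (0.647,-0.1055) in both cameras, with the pin home and the free well open. Next: hover over the nearest canister.

```bash
python3 - <<'E'
from h import *
print(to((.42,-.125,.2)))
E
```

```text
([-0.2028, -0.1528, 0.0715], None, np.float64(2.8))
```

arm_command:
  motion:
    - {"slide": [-0.203,-0.153,0.01],"dr": [0,0,0],"jaw": 0.5}
    - {"slide": [-0.203,-0.153,0.02],"dr": [0,0,0],"jaw": 0.5}
    - {"slide": [-0.203,-0.153,0.03],"dr": [0,0,0],"jaw": 0.5}
    - {"slide": [-0.203,-0.153,0.05],"dr": [0,0,0],"jaw": 0.5}
    - {"slide": [-0.203,-0.153,0.07],"dr": [0,0,0],"jaw": 0.5}
    - {"slide": [-0.203,-0.153,0.07],"dr": [0,0,0],"jaw": 0.5}
    - {"slide": [-0.203,-0.153,0.07],"dr": [0,0,0],"jaw": 0.5}
    - {"slide": [-0.203,-0.153,0.07],"dr": [0,0,0],"jaw": 0.5}
    - {"slide": [-0.203,-0.153,0.07],"dr": [0,0,0],"jaw": 0.5}

```text
time: 7.65
tcp_pos: [0.4207, -0.1241, 0.2025]
ee_rot: [[-0.05, 0.999, 0.001], [0.999, 0.05, -0.0], [-0.0, 0.001, -1.0]]
force: [-0.6, -0.3, -0.1]
opening: 0.499
finger_force: 0.0
```

```bash
python3 - <<'E'
from h import *
c=wristcam();cv2.imwrite('pics/w4.png',c['image'][:,:,::-1]);np.save('w4.npy',{k:c[k] for k in c if k!='image'},allow_pickle=True)
print(telemetry.read_state()['tcp_pos'],[np.round(proj(c,p),1) for p in((.42,-.125,.064),(.42,-.125,.038),(.46,-.208,.064))])
E
```

```text
[ 0.42075753 -0.123957    0.2024216 ] [array([313.3, 194.4]), array([313.4, 187.5]), array([353.8, 287.6])]
```

View pics/w4.png

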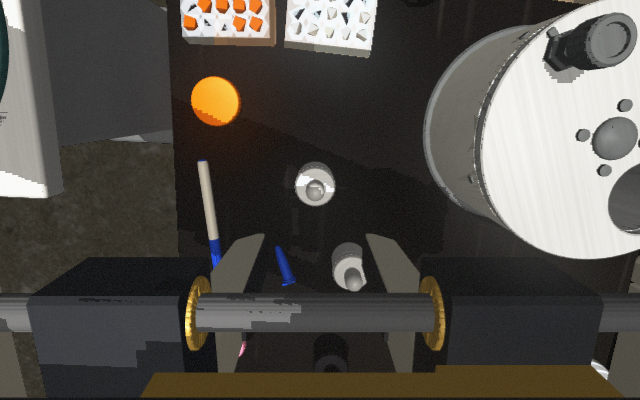

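```bash
python3 - <<'E'
from h import *
c=np.load('w4.npy',allow_pickle=True).item()
a=ray(c,315.5,187.5,.064);b=ray(c,315,183.5,.038);print(a,b);p=(a+b)/2;print(to((p[0],p[1],.056)))
E
```

```text
[ 0.42151464 -0.11905998  0.064     ] [ 0.42126719 -0.12124299  0.038     ]
([0.0038, 0.0007, 0.1464], None, np.float64(2.9))
```

arm_command:
  motion:
    - {"slide": [0.003,0.0005,0.05],"dr": [0,0,0],"jaw": 0.5}
    - {"slide": [0.003,0.0005,0.1],"dr": [0,0,0],"jaw": 0.5}
    - {"slide": [0.003,0.0005,0.13],"dr": [0,0,0],"jaw": 0.5}
    - {"slide": [0.003,0.0005,0.145],"dr": [0,0,0],"jaw": 0.5}
    - {"slide": [0.003,0.0005,0.145],"dr": [0,0,0],"jaw": 0.3}
    - {"slide": [0.003,0.0005,0.145],"dr": [0,0,0],"jaw": 0.05}
    - {"slide": [0.003,0.0005,0.145],"dr": [0,0,0],"jaw": 0.05}
    - {"slide": [0.003,0.0005,0.145],"dr": [0,0,0],"jaw": 0.05}
    - {"slide": [0.003,0.0005,0.145],"dr": [0,0,0],"jaw": 0.05}
  grip_force: 40

```text
time: 8.6
tcp_pos: [0.421, -0.1215, 0.0578]
ee_rot: [[-0.05, 0.999, 0.002], [0.999, 0.05, -0.001], [-0.001, 0.002, -1.0]]
force: [-1.5, -0.1, 6.1]
opening: 0.158
finger_force: 40.0
```

arm_command:
  motion:
    - {"slide": [0,0,-0.05],"dr": [0,0,0],"jaw": 0.05}
    - {"slide": [0,0,-0.1],"dr": [0,0,0],"jaw": 0.05}
    - {"slide": [0,0,-0.15],"dr": [0,0,0],"jaw": 0.05}
    - {"slide": [0,0,-0.15],"dr": [0,0,0],"jaw": 0.05}
    - {"slide": [0,0,-0.15],"dr": [0,0,0],"jaw": 0.05}
    - {"slide": [0,0,-0.15],"dr": [0,0,0],"jaw": 0.05}
    - {"slide": [0,0,-0.15],"dr": [0,0,0],"jaw": 0.05}

```text
time: 9.3
tcp_pos: [0.4199, -0.1211, 0.2048]
ee_rot: [[-0.05, 0.999, -0.003], [0.999, 0.05, 0.001], [0.001, -0.003, -1.0]]
force: [-0.3, -0.1, -4.2]
opening: 0.16
finger_force: 40.0
```

```bash
python3 - <<'E'
from h import *
for i in range(4):
    s=telemetry.read_state();print(s['force'].round(2));cams.camera('top')
print(to((.647,-.1055,.205)))
E
```

```text
[-0.26 -0.14 -4.2 ]
[-0.37  0.82 -4.49]
[ 0.56  0.78 -3.77]
[ 0.06  0.01 -3.39]
([0.0045, 0.2272, 0.0007], None, np.float64(2.8))
```

About 4 N, so this is the loaded canister. Carrying it to the port.

arm_command:
  motion:
    - {"slide": [0.0045,0.04,0],"dr": [0,0,8],"jaw": 0.05}
    - {"slide": [0.0045,0.08,0],"dr": [0,0,16],"jaw": 0.05}
    - {"slide": [0.0045,0.12,0],"dr": [0,0,24],"jaw": 0.05}
    - {"slide": [0.0045,0.16,0],"dr": [0,0,32],"jaw": 0.05}
    - {"slide": [0.0045,0.2,0],"dr": [0,0,40],"jaw": 0.05}
    - {"slide": [0.0045,0.227,0],"dr": [0,0,48],"jaw": 0.05}
    - {"slide": [0.0045,0.227,0],"dr": [0,0,56],"jaw": 0.05}
    - {"slide": [0.0045,0.227,0],"dr": [0,0,60],"jaw": 0.05}
    - {"slide": [0.0045,0.227,0],"dr": [0,0,60],"jaw": 0.05}
    - {"slide": [0.0045,0.227,0],"dr": [0,0,60],"jaw": 0.05}

```text
time: 10.5
tcp_pos: [0.6468, -0.1056, 0.2063]
ee_rot: [[0.839, 0.544, -0.001], [0.544, -0.839, 0.0], [-0.0, -0.0, -1.0]]
force: [-0.1, 0.6, -3.9]
opening: 0.161
finger_force: 40.0
```

```bash
python3 - <<'E'
from h import *
s=telemetry.read_state();print(s['tcp_pos'],s['force'],to((.647,-.1055,.14)))
c=wristcam();cv2.imwrite('pics/w5.png',c['image'][:,:,::-1]);np.save('w5.npy',{k:c[k] for k in c if k!='image'},allow_pickle=True)
print(proj(c,(.647,-.1055,.117)))
E
```

```text
[ 0.6468325  -0.10557142  0.2062678 ] [-0.08768785  0.56873039 -3.89658241] ([0.0002, 0.0001, 0.0663], None, np.float64(-57.0))
(np.float64(315.18526651523086), np.float64(209.76645272292564))
```

View pics/w5.png

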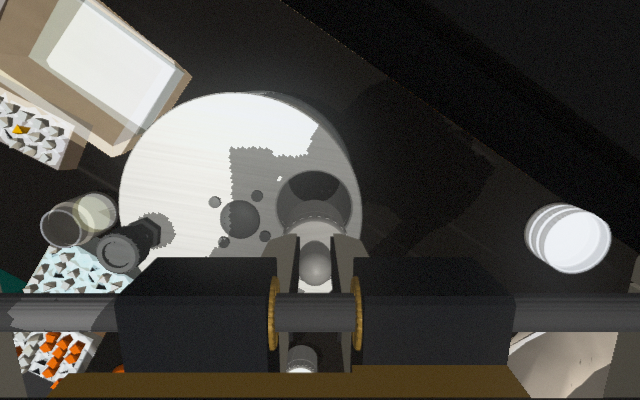

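Port rim spans columns 276–353 with its centre near (314.5,208). The prediction was (315,210), so I'm aligned. Lowering and releasing.

arm_command:
  motion:
    - {"slide": [0,0,0.025],"dr": [0,0,0],"jaw": 0.05}
    - {"slide": [0,0,0.05],"dr": [0,0,0],"jaw": 0.05}
    - {"slide": [0,0,0.068],"dr": [0,0,0],"jaw": 0.05}
    - {"slide": [0,0,0.068],"dr": [0,0,0],"jaw": 0.05}
    - {"slide": [0,0,0.068],"dr": [0,0,0],"jaw": 0.05}
    - {"slide": [0,0,0.068],"dr": [0,0,0],"jaw": 0.4}
    - {"slide": [0,0,0.068],"dr": [0,0,0],"jaw": 0.4}
    - {"slide": [0,0,0.068],"dr": [0,0,0],"jaw": 0.4}
    - {"slide": [0,0,0.02],"dr": [0,0,0],"jaw": 0.4}
    - {"slide": [0,0,0],"dr": [0,0,0],"jaw": 0.4}

```text
time: 11.55
tcp_pos: [0.6476, -0.1057, 0.2109]
ee_rot: [[0.84, 0.542, 0.004], [0.542, -0.84, -0.001], [0.003, 0.003, -1.0]]
force: [0.7, -0.0, 1.3]
opening: 0.399
finger_force: 0.0
```

```bash
python3 - <<'E'
from h import *
s=telemetry.read_state();print(s['tcp_pos'],s['force'])
print(to((.392,-.22,.2)))
c=cams.camera('top');hsv=cv2.cvtColor(c['image'],cv2.COLOR_RGB2HSV);m=cv2.inRange(hsv,(100,120,60),(130,255,255))
n,l,st,ce=cv2.connectedComponentsWithStats(m)
for i in range(1,n):
    if ce[i][0]>380 and st[i,4]>8: print(ce[i],ray(c,*ce[i],.007))
w=wristcam();cv2.imwrite('pics/w6.png',w['image'][:,:,::-1])
E
```

```text
[ 0.64760634 -0.10567465  0.21088768] [ 0.73506138 -0.0202619   1.29351212]
([-0.2768, -0.0426, 0.01], None, np.float64(-57.2))
[398.89705882 243.75      ] [ 0.39355694 -0.22399747  0.007     ]
[398.38666667 268.41333333] [ 0.32234863 -0.21991766  0.007     ]
```

arm_command:
  motion:
    - {"slide": [-0.277,-0.043,0.005],"dr": [0,0,-8],"jaw": 0.4}
    - {"slide": [-0.277,-0.043,0.005],"dr": [0,0,-16],"jaw": 0.4}
    - {"slide": [-0.277,-0.043,0.005],"dr": [0,0,-24],"jaw": 0.4}
    - {"slide": [-0.277,-0.043,0.005],"dr": [0,0,-32],"jaw": 0.4}
    - {"slide": [-0.277,-0.043,0.005],"dr": [0,0,-40],"jaw": 0.4}
    - {"slide": [-0.277,-0.043,0.005],"dr": [0,0,-48],"jaw": 0.4}
    - {"slide": [-0.277,-0.043,0.005],"dr": [0,0,-56],"jaw": 0.4}
    - {"slide": [-0.277,-0.043,0.005],"dr": [0,0,-64],"jaw": 0.4}
    - {"slide": [-0.277,-0.043,0.005],"dr": [0,0,-72],"jaw": 0.4}
    - {"slide": [-0.277,-0.043,0.005],"dr": [0,0,-75],"jaw": 0.4}

```text
time: 12.65
tcp_pos: [0.3907, -0.2197, 0.2013]
ee_rot: [[-0.311, 0.95, -0.0], [0.95, 0.311, 0.0], [0.0, -0.0, -1.0]]
force: [0.7, 0.7, -0.6]
opening: 0.401
finger_force: 0.0
```

```bash
python3 - <<'E'
from h import *
w=wristcam();cv2.imwrite('pics/w7.png',w['image'][:,:,::-1]);s=telemetry.read_state();print(s['tcp_pos'],s['joint_positions'][5])
hsv=cv2.cvtColor(w['image'],cv2.COLOR_RGB2HSV);m=cv2.inRange(hsv,(100,120,60),(130,255,255))
n,l,st,ce=cv2.connectedComponentsWithStats(m)
for i in range(1,n):
    if st[i,4]>100:
        rc=cv2.minAreaRect(np.argwhere(l==i)[:,::-1].astype(np.float32));b=cv2.boxPoints(rc);P=np.array([ray(w,*q,.007) for q in b])
        e=[(P[1]-P[0]),(P[2]-P[1])];e=max(e,key=np.linalg.norm)
        p=P.mean(0);ang=np.degrees(np.arctan2(e[1],e[0]));print(st[i],np.round(rc[0]),p,np.linalg.norm(P[1]-P[0]),np.linalg.norm(P[2]-P[1]),ang,to((p[0],p[1],.02),ang+90))
t=cams.camera('top')
a=cv2.resize(t['image'][125:205,310:380,::-1],(350,400),interpolation=cv2.INTER_CUBIC);cv2.imwrite('pics/c7.png',np.hstack([a,cv2.resize(w['image'][60:400,:,::-1],(450,400))]))
E
```

```text
[ 0.39072354 -0.2196636   0.20123596] -50.79770989561719
[242 128  17  51 547] [250. 153.] [ 0.32371463 -0.2147555   0.007     ] 0.04822772015571064 0.010837178027508956 97.28102440199024 ([0.0256, -0.0621, 0.1812], np.float64(10.9118910423349), np.float64(18.2))
[311 155  16  44 468] [318. 176.] [ 0.39352552 -0.21542847  0.007     ] 0.014365088929336314 0.04249365500862574 -71.3800390000363 ([0.0031, 0.004, 0.1812], np.float64(-0.42704555563855706), np.float64(18.2))
```

View pics/c7.png

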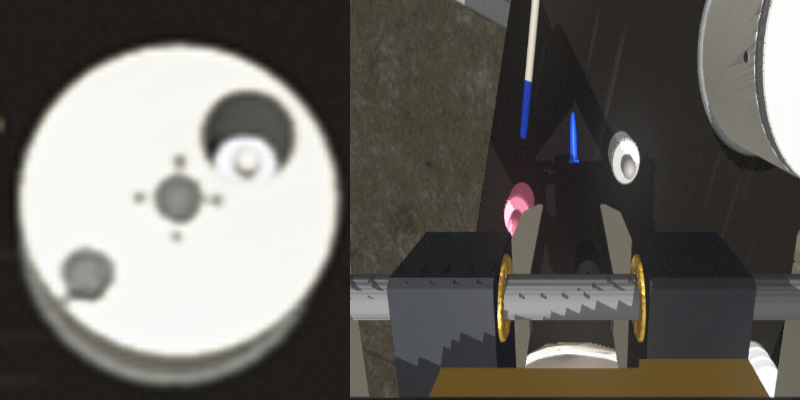

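The canister stands upright in the free well (left crop, (245,155)), and the tube at wrist pixel (318,176) lines up with the jaws. Picking it up.

arm_command:
  motion:
    - {"slide": [0.002,0.004,0.05],"dr": [0,0,0],"jaw": 0.35}
    - {"slide": [0.002,0.004,0.1],"dr": [0,0,0],"jaw": 0.35}
    - {"slide": [0.002,0.004,0.15],"dr": [0,0,0],"jaw": 0.35}
    - {"slide": [0.002,0.004,0.175],"dr": [0,0,0],"jaw": 0.35}
    - {"slide": [0.002,0.004,0.184],"dr": [0,0,0],"jaw": 0.35}
    - {"slide": [0.002,0.004,0.184],"dr": [0,0,0],"jaw": 0.35}
    - {"slide": [0.002,0.004,0.184],"dr": [0,0,0],"jaw": 0.05}
    - {"slide": [0.002,0.004,0.184],"dr": [0,0,0],"jaw": 0.05}
    - {"slide": [0.002,0.004,0.184],"dr": [0,0,0],"jaw": 0.05}
    - {"slide": [0.002,0.004,0.184],"dr": [0,0,0],"jaw": 0.05}
  grip_force: 15

```text
time: 13.75
tcp_pos: [0.3947, -0.2169, 0.0188]
ee_rot: [[-0.306, 0.952, 0.002], [0.952, 0.306, -0.001], [-0.001, 0.001, -1.0]]
force: [-0.5, 0.4, 7.5]
opening: 0.133
finger_force: 15.0
```

arm_command:
  motion:
    - {"slide": [0,0,0],"dr": [0,0,0],"jaw": 0.05}
    - {"slide": [0,0,-0.05],"dr": [0,0,0],"jaw": 0.05}
    - {"slide": [0,0,-0.1],"dr": [0,0,0],"jaw": 0.05}
    - {"slide": [0,0,-0.15],"dr": [0,0,0],"jaw": 0.05}
    - {"slide": [0,0,-0.19],"dr": [0,0,0],"jaw": 0.05}
    - {"slide": [0,0,-0.19],"dr": [0,0,0],"jaw": 0.05}
    - {"slide": [0,0,-0.19],"dr": [0,0,0],"jaw": 0.05}

```text
time: 14.45
tcp_pos: [0.3943, -0.2167, 0.2084]
ee_rot: [[-0.306, 0.952, 0.001], [0.952, 0.306, -0.001], [-0.001, 0.001, -1.0]]
force: [-0.7, 1.0, -0.3]
opening: 0.131
finger_force: 15.0
```

```bash
python3 - <<'E'
from h import *
s=telemetry.read_state();print(s['opening'],to((.647,-.1055,.2),-57),to((.647,-.1055,.2),18))
E
```

```text
0.13115729522063407 ([0.0284, 0.2746, 0.0086], np.float64(74.83772895280319), np.float64(17.8)) ([0.0284, 0.2746, 0.0086], np.float64(-0.16227104719681051), np.float64(17.8))
```

arm_command:
  motion:
    - {"slide": [0.0285,0.05,0],"dr": [0,0,8],"jaw": 0.05}
    - {"slide": [0.0285,0.09,0],"dr": [0,0,16],"jaw": 0.05}
    - {"slide": [0.0285,0.13,0],"dr": [0,0,24],"jaw": 0.05}
    - {"slide": [0.0285,0.17,0],"dr": [0,0,32],"jaw": 0.05}
    - {"slide": [0.0285,0.21,0],"dr": [0,0,40],"jaw": 0.05}
    - {"slide": [0.0285,0.25,0],"dr": [0,0,48],"jaw": 0.05}
    - {"slide": [0.0285,0.275,0],"dr": [0,0,56],"jaw": 0.05}
    - {"slide": [0.0285,0.275,0],"dr": [0,0,64],"jaw": 0.05}
    - {"slide": [0.0285,0.275,0],"dr": [0,0,72],"jaw": 0.05}
    - {"slide": [0.0285,0.275,0],"dr": [0,0,75],"jaw": 0.05}

```text
time: 15.45
tcp_pos: [0.6468, -0.1049, 0.2053]
ee_rot: [[0.843, 0.538, -0.003], [0.538, -0.843, 0.001], [-0.002, -0.002, -1.0]]
force: [0.1, -1.4, -0.2]
opening: 0.133
finger_force: 15.0
```

```bash
python3 - <<'E'
from h import *
w=wristcam();s=telemetry.read_state();print(s['opening'],to((.647,-.1055,.137),-57))
cv2.imwrite('pics/w8.png',cv2.resize(w['image'][140:330,200:440,::-1],(600,475)))
E
```

```text
0.13126141230690147 ([0.0001, 0.0008, 0.0684], np.float64(-0.5087448670311119), np.float64(-57.5))
```

View pics/w8.png

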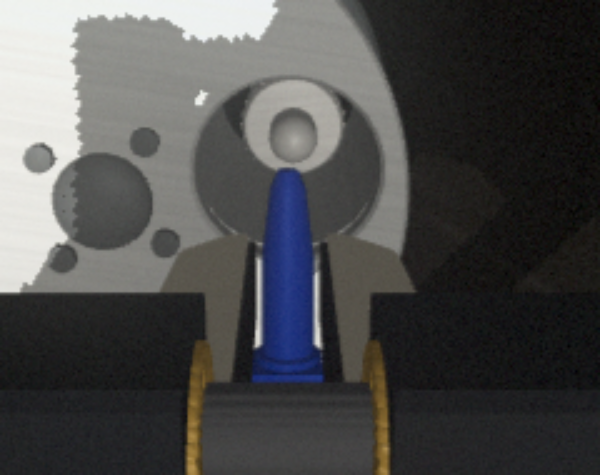

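Tube held centrally, with the tip at crop (290,170) and the cap at (290,370). The port is directly below, and the canister's knob is at (293,135). Lowering and releasing.

arm_command:
  motion:
    - {"slide": [0,0.001,0.03],"dr": [0,0,0],"jaw": 0.05}
    - {"slide": [0,0.001,0.06],"dr": [0,0,0],"jaw": 0.05}
    - {"slide": [0,0.001,0.068],"dr": [0,0,0],"jaw": 0.05}
    - {"slide": [0,0.001,0.068],"dr": [0,0,0],"jaw": 0.05}
    - {"slide": [0,0.001,0.068],"dr": [0,0,0],"jaw": 0.4}
    - {"slide": [0,0.001,0.068],"dr": [0,0,0],"jaw": 0.4}
    - {"slide": [0,0.001,0.068],"dr": [0,0,0],"jaw": 0.4}
    - {"slide": [0,0,0.04],"dr": [0,0,0],"jaw": 0.4}
    - {"slide": [-0.04,0,0],"dr": [0,0,0],"jaw": 0.4}
    - {"slide": [-0.06,0,0],"dr": [0,0,0],"jaw": 0.4}

```text
time: 16.5
tcp_pos: [0.597, -0.1384, 0.2128]
ee_rot: [[0.84, 0.543, 0.006], [0.543, -0.84, -0.002], [0.004, 0.005, -1.0]]
force: [-0.4, -0.1, 1.2]
opening: 0.399
finger_force: 0.0
```

```bash
python3 - <<'E'
from h import *
w=wristcam();t=cams.camera('top');sc=cams.camera('scene')
f=lambda i,s:cv2.resize(i[:,:,::-1],s,interpolation=cv2.INTER_CUBIC)
cv2.imwrite('pics/c9.png',np.hstack([f(t['image'][135:170,340:380],(260,230)),f(sc['image'][220:260,330:375],(260,230)),f(w['image'][40:240,200:440],(276,230))]))
for n,c in(('top',t),('scene',sc)):
    m=cv2.inRange(cv2.cvtColor(c['image'],cv2.COLOR_RGB2HSV),(100,100,30),(130,255,255));k,l,st,ce=cv2.connectedComponentsWithStats(m)
    for i in range(1,k):
        if ce[i][0]>200 and 120<ce[i][1]<300 : print(n,ce[i].round(1),st[i,4],ray(c,*ce[i],.06)[:2])
E
```

```text
scene [208.6 280.4] 123 [ 0.3445839  -0.23781709]
```

View pics/c9.png

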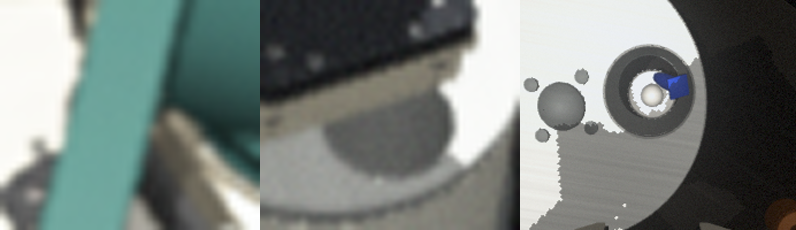

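The tube lies beside the knob inside the well (right crop, (672,83)). Next is turning the lid shut.

```bash
python3 - <<'E'
from h import *
s=telemetry.read_state();print(s['tcp_pos'],to((.567,-.0135,.149)))
R=np.array(s['ee_rot'])
f0=131.7
for k in range(1,11):
    a=np.radians(f0);b=np.radians(f0+7.2*k)
    d=.068*np.array([np.cos(b)-np.cos(a),np.sin(b)-np.sin(a),0]);print((R.T@d)[:2].round(4).tolist(),-7.2*k)
E
```

```text
[ 0.59645148 -0.1383529   0.20929167] ([0.0427, -0.121, 0.0601], None, np.float64(-57.2))
[-0.0083, 0.0019] -7.2
[-0.0164, 0.0047] -14.4
[-0.024, 0.0086] -21.6
[-0.0311, 0.0134] -28.8
[-0.0375, 0.019] -36.0
[-0.0431, 0.0254] -43.2
[-0.0479, 0.0325] -50.4
[-0.0518, 0.0401] -57.6
[-0.0547, 0.0481] -64.8
[-0.0566, 0.0564] -72.0
```

arm_command:
  motion:
    - {"slide": [0.0215,-0.05,0],"dr": [0,0,0],"jaw": 0.6}
    - {"slide": [0.0427,-0.1,0],"dr": [0,0,0],"jaw": 0.6}
    - {"slide": [0.0427,-0.121,0],"dr": [0,0,0],"jaw": 0.6}
    - {"slide": [0.0427,-0.121,0],"dr": [0,0,0],"jaw": 0.6}
    - {"slide": [0.0427,-0.121,0.035],"dr": [0,0,0],"jaw": 0.6}
    - {"slide": [0.0427,-0.121,0.061],"dr": [0,0,0],"jaw": 0.6}
    - {"slide": [0.0427,-0.121,0.061],"dr": [0,0,0],"jaw": 0.1}
    - {"slide": [0.0427,-0.121,0.061],"dr": [0,0,0],"jaw": 0.1}
    - {"slide": [0.0427,-0.121,0.061],"dr": [0,0,0],"jaw": 0.1}
    - {"slide": [0.0427,-0.121,0.061],"dr": [0,0,0],"jaw": 0.1}
  grip_force: 60

```text
time: 17.65
tcp_pos: [0.5676, -0.013, 0.1481]
ee_rot: [[0.84, 0.542, 0.002], [0.542, -0.84, -0.0], [0.002, 0.001, -1.0]]
force: [0.4, -0.2, -0.1]
opening: 0.307
finger_force: 0.0
```

arm_command:
  motion:
    - {"slide": [0,0,0],"dr": [0,0,0],"jaw": 0.1}
    - {"slide": [0,0,-0.007],"dr": [0,0,0],"jaw": 0.1}
    - {"slide": [0,0,-0.0135],"dr": [0,0,0],"jaw": 0.1}
    - {"slide": [0,0,-0.0135],"dr": [0,0,0],"jaw": 0.1}
    - {"slide": [0,0,-0.0135],"dr": [0,0,0],"jaw": 0.1}

```text
time: 18.15
tcp_pos: [0.5678, -0.0138, 0.1605]
ee_rot: [[0.84, 0.542, 0.003], [0.542, -0.84, -0.002], [0.001, 0.003, -1.0]]
force: [10.7, -8.2, -10.6]
opening: 0.269
finger_force: 60.0
```

arm_command:
  motion:
    - {"slide": [-0.0083,0.0019,0],"dr": [0,0,-7.2],"jaw": 0.1}
    - {"slide": [-0.0164,0.0047,0],"dr": [0,0,-14.4],"jaw": 0.1}
    - {"slide": [-0.024,0.0086,0],"dr": [0,0,-21.6],"jaw": 0.1}
    - {"slide": [-0.0311,0.0134,0],"dr": [0,0,-28.8],"jaw": 0.1}
    - {"slide": [-0.0375,0.019,0],"dr": [0,0,-36],"jaw": 0.1}
    - {"slide": [-0.0431,0.0254,0],"dr": [0,0,-43.2],"jaw": 0.1}
    - {"slide": [-0.0479,0.0325,0],"dr": [0,0,-50.4],"jaw": 0.1}
    - {"slide": [-0.0518,0.0401,0],"dr": [0,0,-57.6],"jaw": 0.1}
    - {"slide": [-0.0547,0.0481,0],"dr": [0,0,-64.8],"jaw": 0.1}
    - {"slide": [-0.0566,0.0564,0],"dr": [0,0,-72],"jaw": 0.1}

```text
time: 19.15
tcp_pos: [0.5497, -0.0913, 0.1597]
ee_rot: [[-0.261, 0.965, -0.001], [0.965, 0.261, 0.0], [0.001, -0.001, -1.0]]
force: [1.1, 0.4, -10.3]
opening: 0.267
finger_force: 60.0
```

arm_command:
  motion:
    - {"slide": [0,0,0],"dr": [0,0,0],"jaw": 0.1}
    - {"slide": [0,0,0],"dr": [0,0,0],"jaw": 0.1}
    - {"slide": [0,0,0.007],"dr": [0,0,0],"jaw": 0.1}
    - {"slide": [0,0,0.013],"dr": [0,0,0],"jaw": 0.1}
    - {"slide": [0,0,0.013],"dr": [0,0,0],"jaw": 0.1}
    - {"slide": [0,0,0.013],"dr": [0,0,0],"jaw": 0.1}

```text
time: 19.75
tcp_pos: [0.55, -0.0911, 0.1481]
ee_rot: [[-0.255, 0.967, 0.001], [0.967, 0.255, -0.001], [-0.001, 0.0, -1.0]]
force: [-7.0, -4.3, 4.8]
opening: 0.268
finger_force: 60.0
```

arm_command:
  motion:
    - {"slide": [0,0,0],"dr": [0,0,0],"jaw": 0.5}
    - {"slide": [0,0,0],"dr": [0,0,0],"jaw": 0.5}
    - {"slide": [0,0,0],"dr": [0,0,0],"jaw": 0.5}
    - {"slide": [0,0,-0.05],"dr": [0,0,0],"jaw": 0.5}
    - {"slide": [-0.04,-0.03,-0.07],"dr": [0,0,0],"jaw": 0.5}
    - {"slide": [-0.08,-0.06,-0.07],"dr": [0,0,0],"jaw": 0.5}
    - {"slide": [-0.09,-0.11,-0.06],"dr": [0,0,0],"jaw": 0.5}
    - {"slide": [-0.09,-0.117,-0.053],"dr": [0,0,0],"jaw": 0.5}
    - {"slide": [-0.09,-0.117,-0.053],"dr": [0,0,0],"jaw": 0.5}

```text
time: 20.65
tcp_pos: [0.4589, -0.2083, 0.1996]
ee_rot: [[-0.254, 0.967, -0.0], [0.967, 0.254, 0.0], [0.0, 0.0, -1.0]]
force: [0.2, -0.2, 0.8]
opening: 0.498
finger_force: 0.0
```

```bash
python3 - <<'E'
from h import *
w=wristcam();np.save('w10.npy',{k:w[k] for k in w if k!='image'},allow_pickle=True)
s=telemetry.read_state();print(s['tcp_pos'],s['force'],proj(w,(.46,-.208,.064)))
g=cv2.cvtColor(w['image'],cv2.COLOR_RGB2GRAY);m=(g>120).astype(np.uint8);m[240:]=0;n,l,st,ce=cv2.connectedComponentsWithStats(m)
for i in range(1,n):
    if st[i,4]>300: print(st[i],ce[i].round(1),ray(w,*ce[i],.038).round(4))
t=cams.camera('top');f=lambda i,s:cv2.resize(i[:,:,::-1],s,interpolation=cv2.INTER_CUBIC)
cv2.imwrite('pics/c10.png',np.hstack([f(t['image'][125:285,310:450],(350,400)),f(w['image'][0:300],(440,206)).__class__(shape=(400,440,3),dtype=np.uint8)*0+np.vstack([f(w['image'][0:400],(440,275)),np.zeros((125,440,3),np.uint8)])]))
E
```

```text
[ 0.45991893 -0.20784082  0.2001827 ] [-0.52306744  0.29553834  0.59032448] (np.float64(315.7412683425035), np.float64(194.30634063299323))
[420   0  38 140 638] [431.6  61.8] [ 0.5246 -0.0828  0.038 ]
[  476     0   164   192 24367] [563.2  93.4] [ 0.6386 -0.0783  0.038 ]
[172  33  13  93 952] [178.   79.1] [ 0.3271 -0.1486  0.038 ]
[603  34  37  33 854] [621.9  51.5] [ 0.6708 -0.0362  0.038 ]
[ 97  39  38  31 650] [112.9  54.6] [ 0.273  -0.1432  0.038 ]
[ 296  165   41   41 1201] [316.2 185.6] [ 0.4601 -0.2063  0.038 ]
[148 223  38  17 422] [165.7 232.3] [ 0.3378 -0.2837  0.038 ]
```

View pics/c10.png

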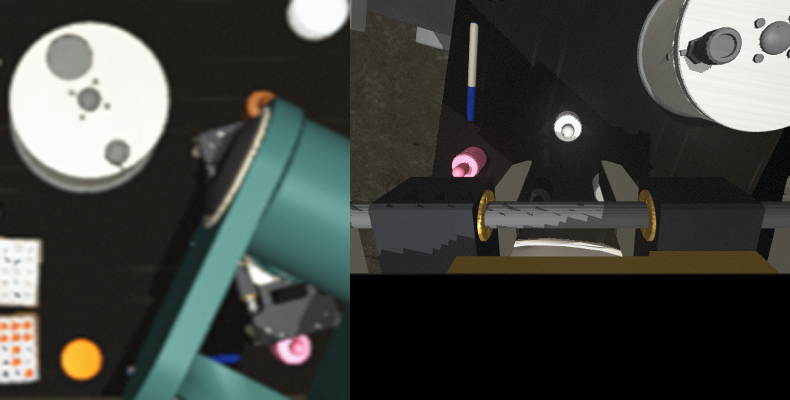

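The lid's port shows a solid grey floor, so it is shut. The canister is at wrist pixel (316,186), centred under the jaws.

arm_command:
  motion:
    - {"slide": [0.0015,0,0.05],"dr": [0,0,0],"jaw": 0.5}
    - {"slide": [0.0015,0,0.1],"dr": [0,0,0],"jaw": 0.5}
    - {"slide": [0.0015,0,0.13],"dr": [0,0,0],"jaw": 0.5}
    - {"slide": [0.0015,0,0.144],"dr": [0,0,0],"jaw": 0.5}
    - {"slide": [0.0015,0,0.144],"dr": [0,0,0],"jaw": 0.3}
    - {"slide": [0.0015,0,0.144],"dr": [0,0,0],"jaw": 0.05}
    - {"slide": [0.0015,0,0.144],"dr": [0,0,0],"jaw": 0.05}
    - {"slide": [0.0015,0,0.144],"dr": [0,0,0],"jaw": 0.05}
    - {"slide": [0.0015,0,0.144],"dr": [0,0,0],"jaw": 0.05}
    - {"slide": [0.0015,0,0.144],"dr": [0,0,0],"jaw": 0.05}
  grip_force: 30

```text
time: 21.75
tcp_pos: [0.4601, -0.2068, 0.0574]
ee_rot: [[-0.256, 0.967, 0.002], [0.967, 0.256, -0.001], [-0.001, 0.001, -1.0]]
force: [-0.7, 0.2, 6.9]
opening: 0.157
finger_force: 30.0
```

arm_command:
  motion:
    - {"slide": [0,0,-0.05],"dr": [0,0,0],"jaw": 0.05}
    - {"slide": [0,0,-0.1],"dr": [0,0,0],"jaw": 0.05}
    - {"slide": [0,0,-0.15],"dr": [0,0,0],"jaw": 0.05}
    - {"slide": [0,0,-0.2],"dr": [0,0,0],"jaw": 0.05}
    - {"slide": [0,0,-0.2],"dr": [0,0,0],"jaw": 0.05}
    - {"slide": [0,0,-0.2],"dr": [0,0,0],"jaw": 0.05}
    - {"slide": [0,0,-0.2],"dr": [0,0,0],"jaw": 0.05}

```text
time: 22.45
tcp_pos: [0.4592, -0.2063, 0.2546]
ee_rot: [[-0.256, 0.967, -0.002], [0.967, 0.256, 0.001], [0.001, -0.001, -1.0]]
force: [-0.1, 0.2, -2.0]
opening: 0.165
finger_force: 30.0
```

```bash
python3 - <<'E'
from h import *
F=[]
for i in range(4): F.append(telemetry.read_state()['force']);cams.camera('top')
s=telemetry.read_state();print(np.mean(F,0),s['tcp_pos'],s['joint_positions'])
for p in((.53,.05,.26),(.53,.275,.26),(.53,.275,.2)):print(to(p,0))
E
```

```text
[ 0.14005593  0.10568299 -1.43998005] [ 0.45930912 -0.2063449   0.25487651] [-2.70943550e+01 -1.52657631e+01  1.01257936e+02 -8.93908636e-04
  9.41171370e+01 -4.19359309e+01]
([0.2297, 0.134, -0.005], np.float64(14.841564356574423), np.float64(14.8))
([0.4472, 0.1916, -0.0048], np.float64(14.841564356574423), np.float64(14.8))
([0.4471, 0.1917, 0.0552], np.float64(14.841564356574423), np.float64(14.8))
```

1.44 N, so it is empty. Carrying it to the tray.

arm_command:
  motion:
    - {"slide": [0.04,0.017,-0.005],"dr": [0,0,2],"jaw": 0.05}
    - {"slide": [0.085,0.036,-0.005],"dr": [0,0,4],"jaw": 0.05}
    - {"slide": [0.13,0.055,-0.005],"dr": [0,0,6],"jaw": 0.05}
    - {"slide": [0.175,0.075,-0.005],"dr": [0,0,8],"jaw": 0.05}
    - {"slide": [0.22,0.094,-0.005],"dr": [0,0,10],"jaw": 0.05}
    - {"slide": [0.265,0.113,-0.005],"dr": [0,0,12],"jaw": 0.05}
    - {"slide": [0.31,0.132,-0.005],"dr": [0,0,14],"jaw": 0.05}
    - {"slide": [0.355,0.152,-0.005],"dr": [0,0,15],"jaw": 0.05}
    - {"slide": [0.4,0.171,-0.005],"dr": [0,0,15],"jaw": 0.05}
    - {"slide": [0.445,0.191,-0.005],"dr": [0,0,15],"jaw": 0.05}

```text
time: 23.65
tcp_pos: [0.5299, 0.2748, 0.2605]
ee_rot: [[0.002, 1.0, -0.001], [1.0, -0.002, -0.0], [-0.0, -0.001, -1.0]]
force: [0.1, -0.9, -1.0]
opening: 0.161
finger_force: 30.0
```

arm_command:
  motion:
    - {"slide": [0,0,0.01],"dr": [0,0,0],"jaw": 0.05}
    - {"slide": [0,0,0.03],"dr": [0,0,0],"jaw": 0.05}
    - {"slide": [0,0,0.05],"dr": [0,0,0],"jaw": 0.05}
    - {"slide": [0,0,0.05],"dr": [0,0,0],"jaw": 0.05}
    - {"slide": [0,0,0.05],"dr": [0,0,0],"jaw": 0.05}

```text
time: 24.15
tcp_pos: [0.5301, 0.2722, 0.2111]
ee_rot: [[0.003, 1.0, -0.001], [1.0, -0.003, -0.0], [-0.0, -0.001, -1.0]]
force: [-0.5, 0.0, -1.1]
opening: 0.165
finger_force: 30.0
```

```bash
python3 - <<'E'
from h import *
w=wristcam();np.save('w11.npy',{k:w[k] for k in w if k!='image'},allow_pickle=True);cv2.imwrite('pics/w11.png',w['image'][:,:,::-1])
s=telemetry.read_state();print(s['tcp_pos'],s['force'],s['opening'])
for p in((.466,.245,.022),(.466,.345,.022),(.666,.345,.022),(.666,.245,.022)):print(np.round(proj(w,p)))
E
```

```text
[0.53041861 0.2724057  0.2119991 ] [ 0.27012008  0.26637911 -0.34809195] 0.16179087471160197
[249. 208.]
[244. 103.]
[464. 102.]
[453. 208.]
```

View pics/w11.png

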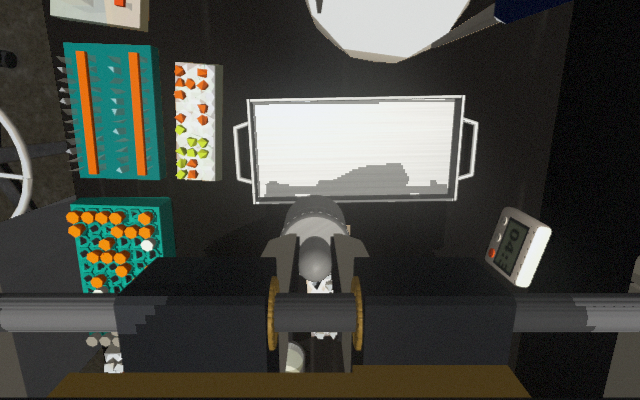

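Tray rim corners are at (250,100), (464,97), (456,200) and (254,203), so the tray centre is about (0.567,0.298). I'll shift 8 mm in +y and lower.

arm_command:
  motion:
    - {"slide": [0.009,0,0.05],"dr": [0,0,0],"jaw": 0.05}
    - {"slide": [0.009,0,0.1],"dr": [0,0,0],"jaw": 0.05}
    - {"slide": [0.009,0,0.13],"dr": [0,0,0],"jaw": 0.05}
    - {"slide": [0.009,0,0.142],"dr": [0,0,0],"jaw": 0.05}
    - {"slide": [0.009,0,0.149],"dr": [0,0,0],"jaw": 0.05}
    - {"slide": [0.009,0,0.151],"dr": [0,0,0],"jaw": 0.05}
    - {"slide": [0.009,0,0.151],"dr": [0,0,0],"jaw": 0.05}

```text
time: 24.9
tcp_pos: [0.531, 0.2819, 0.0619]
ee_rot: [[0.003, 1.0, 0.002], [1.0, -0.003, 0.001], [0.001, 0.002, -1.0]]
force: [0.1, -0.9, -0.5]
opening: 0.164
finger_force: 30.0
```

arm_command:
  motion:
    - {"slide": [0,0,0.002],"dr": [0,0,0],"jaw": 0.05}
    - {"slide": [0,0,0.002],"dr": [0,0,0],"jaw": 0.05}
    - {"slide": [0,0,0.002],"dr": [0,0,0],"jaw": 0.4}
    - {"slide": [0,0,0.002],"dr": [0,0,0],"jaw": 0.4}
    - {"slide": [0,0,0.002],"dr": [0,0,0],"jaw": 0.4}
    - {"slide": [0,0,-0.05],"dr": [0,0,0],"jaw": 0.4}
    - {"slide": [0,0,-0.1],"dr": [0,0,0],"jaw": 0.4}
    - {"slide": [0,0,-0.15],"dr": [0,0,0],"jaw": 0.4}
    - {"slide": [0,0,-0.2],"dr": [0,0,0],"jaw": 0.4}

```text
time: 25.8
tcp_pos: [0.5299, 0.2814, 0.2604]
ee_rot: [[0.003, 1.0, 0.0], [1.0, -0.003, 0.0], [0.0, 0.0, -1.0]]
force: [0.9, 1.0, 0.9]
opening: 0.399
finger_force: 0.0
```

```bash
python3 - <<'E'
from h import *
s=telemetry.read_state();t=cams.camera('top');g=cv2.cvtColor(t['image'],cv2.COLOR_RGB2GRAY);k,l,st,ce=cv2.connectedComponentsWithStats((g>150).astype(np.uint8))
for i in range(k):
    if 100<st[i,4]<180 and 350<ce[i][0]<440 and ce[i][1]>140: print(ce[i].round(1),ray(t,*ce[i],.045).round(4))
print(s['tcp_pos'],to((.536,-.28,.26),0),to((.536,-.28,.26),15),s['joint_positions'])
E
```

```text
[419.9 193.9] [ 0.5359 -0.2824  0.045 ]
[427.  263.6] [ 0.3384 -0.2936  0.045 ]
[375.3 271.5] [ 0.3176 -0.1482  0.045 ]
[0.52987513 0.28142292 0.26038445] ([-0.5621, 0.0062, 0.0073], np.float64(-0.15706114009985583), np.float64(-0.2)) ([-0.5621, 0.0062, 0.0073], np.float64(-15.157061140099856), np.float64(-0.2)) [ 2.55385098e+01 -3.04464679e+00  8.99606175e+01 -2.35202656e-03
  9.30709097e+01  2.56951235e+01]
```

arm_command:
  motion:
    - {"slide": [-0.05,0,0],"dr": [0,0,0],"jaw": 0.5}
    - {"slide": [-0.1,0,0],"dr": [0,0,0],"jaw": 0.5}
    - {"slide": [-0.15,0,0],"dr": [0,0,0],"jaw": 0.5}
    - {"slide": [-0.2,0,0],"dr": [0,0,0],"jaw": 0.5}
    - {"slide": [-0.25,0,0],"dr": [0,0,0],"jaw": 0.5}
    - {"slide": [-0.3,0,0],"dr": [0,0,0],"jaw": 0.5}
    - {"slide": [-0.35,0.003,0],"dr": [0,0,0],"jaw": 0.5}
    - {"slide": [-0.4,0.006,0],"dr": [0,0,0],"jaw": 0.5}
    - {"slide": [-0.45,0.006,0],"dr": [0,0,0],"jaw": 0.5}
    - {"slide": [-0.5,0.006,0],"dr": [0,0,0],"jaw": 0.5}

```text
time: 26.85
tcp_pos: [0.5344, -0.2204, 0.2581]
ee_rot: [[0.003, 1.0, 0.0], [1.0, -0.003, -0.0], [-0.0, 0.0, -1.0]]
force: [1.2, 0.2, 0.1]
opening: 0.503
finger_force: 0.0
```

arm_command:
  motion:
    - {"slide": [-0.04,0,0.01],"dr": [0,0,0],"jaw": 0.5}
    - {"slide": [-0.062,0,0.04],"dr": [0,0,0],"jaw": 0.5}
    - {"slide": [-0.062,0,0.06],"dr": [0,0,0],"jaw": 0.5}
    - {"slide": [-0.062,0,0.06],"dr": [0,0,0],"jaw": 0.5}
    - {"slide": [-0.062,0,0.06],"dr": [0,0,0],"jaw": 0.5}

```text
time: 27.35
tcp_pos: [0.5348, -0.28, 0.1987]
ee_rot: [[0.003, 1.0, -0.0], [1.0, -0.003, 0.0], [0.0, -0.0, -1.0]]
force: [-0.4, -0.4, 0.8]
opening: 0.502
finger_force: 0.0
```

```bash
python3 - <<'E'
from h import *
w=wristcam();cv2.imwrite('pics/w12.png',w['image'][:,:,::-1])
s=telemetry.read_state();print(s['tcp_pos'],s['force'],proj(w,(.536,-.28,.05)))
g=cv2.cvtColor(w['image'],cv2.COLOR_RGB2GRAY);m=(g>120).astype(np.uint8);m[240:]=0;n,l,st,ce=cv2.connectedComponentsWithStats(m)
for i in range(1,n):
    if 500<st[i,4]<2500: p=ray(w,*ce[i],.038);print(st[i],ce[i].round(1),p.round(4),to((p[0],p[1],.056)))
E
```

```text
[ 0.5350739  -0.28000333  0.19948739] [0.13600106 1.29676106 0.05381076] (np.float64(315.9052749547759), np.float64(190.67354030728598))
[  50    0   36   86 1136] [67.3 41.5] [ 0.3371 -0.1597  0.038 ] ([0.1199, -0.1984, 0.1432], None, np.float64(-0.1))
[389 158  39  38 759] [406.  174.5] [ 0.615  -0.2684  0.038 ] ([0.0118, 0.0798, 0.1436], None, np.float64(-0.1))
[ 298  164   42   46 1471] [318.  187.3] [ 0.5379 -0.2798  0.038 ] ([0.0003, 0.0026, 0.1435], None, np.float64(-0.1))
[  74  177   63   46 2070] [105.1 199.5] [ 0.348  -0.2905  0.038 ] ([-0.0108, -0.1872, 0.1433], None, np.float64(-0.1))
[ 480  212   83   28 1631] [518.3 228.3] [ 0.7204 -0.3184  0.038 ] ([-0.0379, 0.1852, 0.1437], None, np.float64(-0.1))
```

arm_command:
  motion:
    - {"slide": [0.001,0.0025,0.05],"dr": [0,0,0],"jaw": 0.5}
    - {"slide": [0.001,0.0025,0.1],"dr": [0,0,0],"jaw": 0.5}
    - {"slide": [0.001,0.0025,0.13],"dr": [0,0,0],"jaw": 0.5}
    - {"slide": [0.001,0.0025,0.143],"dr": [0,0,0],"jaw": 0.5}
    - {"slide": [0.001,0.0025,0.143],"dr": [0,0,0],"jaw": 0.3}
    - {"slide": [0.001,0.0025,0.143],"dr": [0,0,0],"jaw": 0.05}
    - {"slide": [0.001,0.0025,0.143],"dr": [0,0,0],"jaw": 0.05}
    - {"slide": [0.001,0.0025,0.143],"dr": [0,0,0],"jaw": 0.05}
    - {"slide": [0.001,0.0025,0.143],"dr": [0,0,0],"jaw": 0.05}
    - {"slide": [0.001,0.0025,0.143],"dr": [0,0,0],"jaw": 0.05}
  grip_force: 30

```text
time: 28.4
tcp_pos: [0.5378, -0.2795, 0.0566]
ee_rot: [[0.003, 1.0, 0.002], [1.0, -0.003, -0.001], [-0.001, 0.002, -1.0]]
force: [0.1, 1.3, 6.9]
opening: 0.164
finger_force: 30.0
```

arm_command:
  motion:
    - {"slide": [0,0,-0.05],"dr": [0,0,0],"jaw": 0.05}
    - {"slide": [0,0,-0.1],"dr": [0,0,0],"jaw": 0.05}
    - {"slide": [0,0,-0.15],"dr": [0,0,0],"jaw": 0.05}
    - {"slide": [0,0,-0.2],"dr": [0,0,0],"jaw": 0.05}
    - {"slide": [0,0,-0.2],"dr": [0,0,0],"jaw": 0.05}
    - {"slide": [0,0,-0.2],"dr": [0,0,0],"jaw": 0.05}
    - {"slide": [0,0,-0.2],"dr": [0,0,0],"jaw": 0.05}

```text
time: 29.1
tcp_pos: [0.5368, -0.279, 0.2536]
ee_rot: [[0.003, 1.0, -0.002], [1.0, -0.003, 0.001], [0.001, -0.002, -1.0]]
force: [0.3, 0.5, -1.2]
opening: 0.163
finger_force: 30.0
```

```bash
python3 - <<'E'
from h import *
F=[]
for i in range(4): F.append(telemetry.read_state()['force']);cams.camera('scene')
s=telemetry.read_state();print(np.mean(F,0),s['tcp_pos'],s['opening'],to((.605,.281,.26),0))
E
```

```text
[ 0.01215011 -0.25322974 -1.4928112 ] [ 0.53694588 -0.27911291  0.25385068] 0.16018452780387554 ([0.5603, 0.0665, -0.0057], np.float64(-0.15566350870493295), np.float64(-0.2))
```

1.49 N, so this one is empty too. Taking it to the tray, 75 mm from the first.

arm_command:
  motion:
    - {"slide": [0.04,0.005,-0.006],"dr": [0,0,0],"jaw": 0.05}
    - {"slide": [0.09,0.01,-0.006],"dr": [0,0,0],"jaw": 0.05}
    - {"slide": [0.14,0.015,-0.006],"dr": [0,0,0],"jaw": 0.05}
    - {"slide": [0.19,0.02,-0.006],"dr": [0,0,0],"jaw": 0.05}
    - {"slide": [0.235,0.025,-0.006],"dr": [0,0,0],"jaw": 0.05}
    - {"slide": [0.28,0.03,-0.006],"dr": [0,0,0],"jaw": 0.05}
    - {"slide": [0.325,0.035,-0.006],"dr": [0,0,0],"jaw": 0.05}
    - {"slide": [0.37,0.045,-0.006],"dr": [0,0,0],"jaw": 0.05}
    - {"slide": [0.415,0.055,-0.006],"dr": [0,0,0],"jaw": 0.05}
    - {"slide": [0.46,0.0665,-0.006],"dr": [0,0,0],"jaw": 0.05}

```text
time: 30.3
tcp_pos: [0.6048, 0.1826, 0.2606]
ee_rot: [[0.003, 1.0, -0.001], [1.0, -0.003, -0.0], [-0.0, -0.001, -1.0]]
force: [0.6, -0.4, -2.1]
opening: 0.165
finger_force: 30.0
```

arm_command:
  motion:
    - {"slide": [0.045,0,0],"dr": [0,0,0],"jaw": 0.05}
    - {"slide": [0.085,0,0.01],"dr": [0,0,0],"jaw": 0.05}
    - {"slide": [0.1,0,0.04],"dr": [0,0,0],"jaw": 0.05}
    - {"slide": [0.1,0,0.05],"dr": [0,0,0],"jaw": 0.05}
    - {"slide": [0.1,0,0.05],"dr": [0,0,0],"jaw": 0.05}
    - {"slide": [0.1,0,0.05],"dr": [0,0,0],"jaw": 0.05}

```text
time: 30.9
tcp_pos: [0.6055, 0.2797, 0.2119]
ee_rot: [[0.004, 1.0, 0.0], [1.0, -0.004, -0.0], [-0.0, 0.0, -1.0]]
force: [0.6, -0.3, -1.4]
opening: 0.166
finger_force: 30.0
```

```bash
python3 - <<'E'
from h import *
w=wristcam();cv2.imwrite('pics/w13.png',w['image'][:,:,::-1])
s=telemetry.read_state();print(s['tcp_pos'],s['force'],s['opening'],to((.605,.281,.0605)))
g=cv2.cvtColor(w['image'],cv2.COLOR_RGB2GRAY)
for p in((.53,.2815,.067),(.53,.2815,.041)):print(np.round(proj(w,p)))
E
```

```text
[0.60571695 0.27965071 0.21255323] [-0.39738363 -0.21281592 -1.66975851] 0.16064228274534487 ([0.0013, -0.0009, 0.1521], None, np.float64(-0.2))
[225. 190.]
[231. 183.]
```

View pics/w13.png

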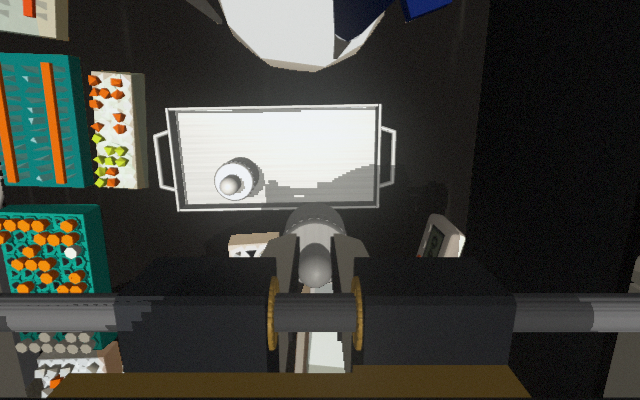

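The first canister stands in the tray at (235,180). Lowering the second beside it.

arm_command:
  motion:
    - {"slide": [0.001,0,0.05],"dr": [0,0,0],"jaw": 0.05}
    - {"slide": [0.001,0,0.1],"dr": [0,0,0],"jaw": 0.05}
    - {"slide": [0.001,0,0.135],"dr": [0,0,0],"jaw": 0.05}
    - {"slide": [0.001,0,0.148],"dr": [0,0,0],"jaw": 0.05}
    - {"slide": [0.001,0,0.153],"dr": [0,0,0],"jaw": 0.05}
    - {"slide": [0.001,0,0.153],"dr": [0,0,0],"jaw": 0.05}
    - {"slide": [0.001,0,0.153],"dr": [0,0,0],"jaw": 0.05}

```text
time: 31.65
tcp_pos: [0.6064, 0.2818, 0.0607]
ee_rot: [[0.003, 1.0, 0.003], [1.0, -0.003, 0.001], [0.001, 0.003, -1.0]]
force: [0.1, -0.4, -1.4]
opening: 0.162
finger_force: 30.0
```

arm_command:
  motion:
    - {"slide": [0,0,0],"dr": [0,0,0],"jaw": 0.3}
    - {"slide": [0,0,0],"dr": [0,0,0],"jaw": 0.3}
    - {"slide": [0,0,0],"dr": [0,0,0],"jaw": 0.3}
    - {"slide": [0,0,-0.05],"dr": [0,0,0],"jaw": 0.3}
    - {"slide": [0,0,-0.1],"dr": [0,0,0],"jaw": 0.3}
    - {"slide": [0,0,-0.15],"dr": [0,0,0],"jaw": 0.3}
    - {"slide": [0,0,-0.2],"dr": [0,0,0],"jaw": 0.3}
    - {"slide": [-0.1,-0.05,-0.2],"dr": [0,0,0],"jaw": 0.3}
    - {"slide": [-0.1,-0.1,-0.2],"dr": [0,0,0],"jaw": 0.3}
    - {"slide": [-0.1,-0.1,-0.2],"dr": [0,0,0],"jaw": 0.3}

```text
time: 32.65
tcp_pos: [0.5037, 0.1807, 0.2582]
ee_rot: [[0.003, 1.0, 0.0], [1.0, -0.003, -0.0], [-0.0, 0.0, -1.0]]
force: [0.4, 0.1, 1.3]
opening: 0.295
finger_force: 0.0
```

```bash
python3 - <<'E'
from h import *
w=wristcam();t=cams.camera('top');sc=cams.camera('scene')
f=lambda i,s:cv2.resize(i[:,:,::-1],s,interpolation=cv2.INTER_CUBIC)
a=np.hstack([f(w['image'][0:300],(480,225)),f(sc['image'][120:170,300:390],(320,225))])
b=np.hstack([f(t['image'][120:290,270:470],(400,340)),f(sc['image'][180:350,185:385],(400,340))])
cv2.imwrite('pics/c14.png',np.vstack([a,b]))
E
```

```text
(no output)
```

View pics/c14.png

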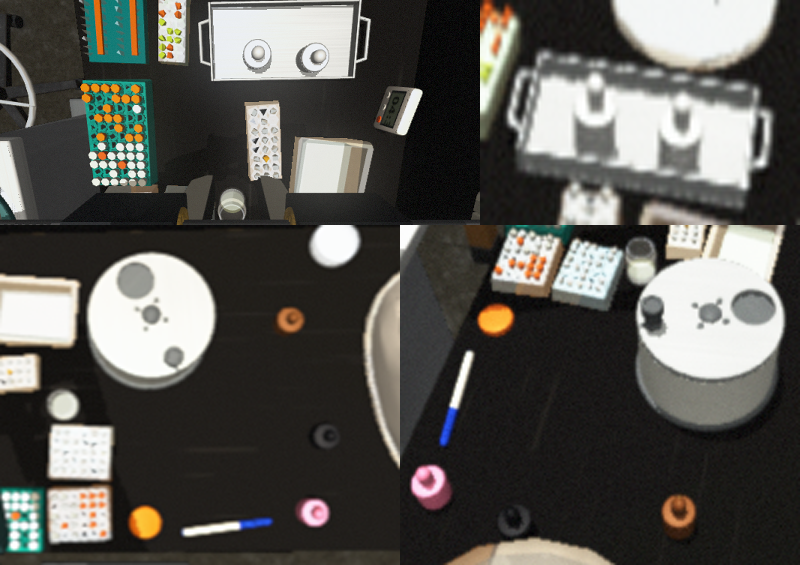

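```bash
python3 - <<'E'
from h import *
A=[];B=[]
for n,(x0,y0,x1,y1) in dict(top=(350,177,363,192),scene=(304,212,319,226)).items():
    c=cams.camera(n);g=cv2.cvtColor(c['image'],cv2.COLOR_RGB2GRAY)[y0:y1,x0:x1]
    k,l,st,ce=cv2.connectedComponentsWithStats((g<(150 if n=='top' else 90)).astype(np.uint8));i=1+np.argmax(st[1:,4]);print(n,st[i],ce[i]+[x0,y0])
    for h,z in(('home',.157),('up',.167)):
        ang=np.radians(203.8);print(h,np.round(proj(c,(.613+.068*np.cos(ang),-.066+.068*np.sin(ang),z)),1),'hub',np.round(proj(c,(.613,-.066,.124)),1))
s=cams.camera('scene');cv2.imwrite('pics/r.png',cv2.resize(s['image'][200:250,295:385,::-1],(720,400),interpolation=cv2.INTER_NEAREST))
gg=cv2.cvtColor(s['image'],cv2.COLOR_RGB2GRAY)[205:236,302:322];print(gg[:, ::1])
E
```

```text
top [ 2  5  9  9 54] [356.37037037 185.74074074]
home [356.7 184.3] hub [345.1 163.4]
up [356.9 183.7] hub [345.1 163.4]
scene [ 2 10 10  4 25] [310.76 224.  ]
home [311.1 219.1] hub [340.2 222.4]
up [311.  216.4] hub [340.2 222.4]
[[202 213 225 224 226 227 225 220 210 185 161 191 237 246 245 246 245 246
  245 246]
 [187 203 220 217 220 219 212 201 189 187 217 238 245 246 246 246 247 245
  246 246]
 [166 179 198 199 202 199 192 185 185 215 239 243 245 244 244 245 246 245
  246 245]
 [146 164 181 177 181 178 170 171 216 238 243 243 244 244 245 245 245 244
  244 245]
 [ 75  99 128 122 121 115 130 206 238 244 244 245 245 246 245 245 245 244
  245 245]
 [ 30  44  55  64  56  81 176 235 244 245 245 245 246 245 246 246 246 246
  244 245]
 [ 16  21  26  23  39 127 228 243 245 246 245 245 246 245 245 246 246 245
  245 246]
 [ 17  15  12  23  90 199 240 244 246 246 246 245 246 246 245 246 245 246
  246 246]
 [ 18  12  10  51 166 235 244 244 245 244 245 245 246 246 245 246 246 246
  246 245]
 [ 17   8  23  99 222 241 240 235 232 232 235 240 244 245 245 245 245 245
  246 246]
 [ 11  14  49 159 
[... 1067 characters left out ...]
 246 247
  247 247]
 [ 38 125 226 232 201 111  50  38  44  48  43  42  45  69 143 225 243 247
  247 247]
 [ 41 104 193 179 115  68  58  47  41  47  46  50  54  76 136 175 235 245
  246 245]
 [ 32  83 164 161 108  68  56  54  51  55  60  64  64  83 132 158 224 243
  246 246]
 [ 25  62 153 189 184 129  74  56  59  59  60  68  67 106 136 152 204 241
  245 246]
 [ 30  61 147 231 238 212 139  84  58  63  84 107 108 132 144 160 231 243
  244 246]
 [ 24  53 142 229 244 241 189 130 102 111 131 140 143 144 153 167 235 244
  245 245]
 [ 27  45 123 213 241 243 218 169 149 150 151 152 150 158 188 207 239 245
  245 245]
 [ 28  40  92 174 234 244 243 221 201 199 202 197 175 198 237 244 245 246
  246 247]]
```

The ring top in the scene view is centred at about row 219. Home predicts 219.1 and raised 216.4, so the pin is home.

```bash
python3 -c "
from plant import robot
print(robot.sign_off())"
```

```text
the job is handed in; nothing more can be done
None
```

Job handed in: the loaded canister (about 4 N) and the only loose microtube I found are in the free well, the lid is shut with the pin home, and both empty canisters stand upright in the tray; no verdict was returned at sign-off.

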